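# Pry open the brass casket

### The job

The lid of the polished brass casket in the sloped cradle has no handle: pick up the wooden-handled pry blade, slip its steel tip into the notch under the lid's front edge and lever the lid up, then swing it open with the blade at least square to the box. Work by feel, without ramming the brass, and touch the casket and its cradle with nothing but the blade. Then set the blade down, without dropping it, flat in the empty compartment of the tool tray, and leave everything else where it is.

Things in the scene. Friction and masses are not known exactly. Their poses are not given: they have to be found in the camera images.
- stand: Dark wooden sloped cradle, fixed, with a brass casket in it; origin on the table under its centre, z up. Its -x side is the low front, where the lid's pry notch is; it faces the robot, give or take 15 degrees. Footprint 130 x 160 mm, about 190 mm high with the lid shut. The casket sits d = 0 to 10 mm out of the cradle: d varies, is NOT REPORTED and must be found by touch or sight.
- seat (a point): Middle of the cradle's sloped board, 105 mm above the stand's origin. x points up the slope (32 degrees above level, away from the robot), y across it, z square out of it. In this frame the casket spans x -50..+50, y -60..+60, z d..46+d mm; the flush lid on it z 46+d..54+d mm (plain near its edges, 5 mm ornament in the middle). The casket holds at its d against 60 N.
- notch_low (a point): Where the middle of the pry notch's mouth would be at d = 0; the real one is d further along z. Axes as seat's. The notch is 34 mm wide (y), 6 mm high (z -3..+3, the lid's underside above it) and goes 16 mm through the front wall into the hollow casket, clear for 75 mm more; a dark bar on the lid's front edge marks it. A 2.5 mm blade enters only within about 12 degrees of the slope.
- hinge_low (a point): Where the middle of the lid's hinge line (along y) would be at d = 0; the real one is d further along z. Axes as seat's. The lid reaches 100 mm from the hinge to its front edge and is 8 mm thick, its underside level with the hinge line.
- lid (a joint): Opening angle of the brass lid, 0 shut to 1.9 rad; 1.57 is square to the box. Its hinge is stiff (0.18 N m plus the weight of the 0.22 kg lid, together some 3 to 4 N at the front edge) and the lid stays where it is left.
- blade: Pry blade, loose, about 90 g: light wooden handle 90 mm long (its own x), 18 wide (y), 24 tall (z), origin at the centre of the handle's underside; a flat steel blade 20 mm wide (y) and 2.5 mm thick (z) runs on from the handle's +x end (x = 45 mm) to x = 105 mm at mid-height, z = 10.75 to 13.25 mm. It lies on its handle, blade level. It balances a little ahead of the handle's middle.
- blade_tip (a point): Middle of the blade's tip edge, at (105, 0, 12) mm in the blade's frame, axes as the blade's.
- tray: Flat aluminium tool tray, fixed, 190 x 160 mm (its x, y), 15 mm high outside, walls 5 mm, floor 5 mm thick; origin on its underside, 50 mm from its centre towards +x (its far end). Three compartments along its x, each 180 x 46 mm, centred on y = -52, 0 and +52 mm, with walls between them 13.5 mm above the underside. The +y compartment is empty; the other two hold a file and a wire brush.
- tray_slot (a point): Centre of the floor of the empty (+y) compartment, 5 mm above the tray's underside, axes as the tray's.
- file: Flat file, 150 mm long, 20 mm wide, up to 12 mm tall, in the tray; leave alone. Origin at its underside.
- wirebrush: Wire brush with wooden back, 150 x 24 x 17 mm, in the tray; leave alone. Origin at its underside.
- bell: Brass hand bell, 104 mm tall, 68 mm across; leave alone. Origin at its underside.
- lamp: Brass lamp stand, 140 mm tall, 72 mm across; leave alone. Origin at its underside.
- pot: Small aluminium pot, 75 mm tall, 90 mm across; leave alone. Origin at its underside.
- tin: Jar of polish, 60 mm tall, 60 mm across; leave alone. Origin at its underside.
- arch: Brass arch ornament on a 50 x 110 mm base, 130 mm tall; leave alone. Origin at its underside.
- corkblock: Cork sanding block 70 x 45 x 30 mm; leave alone. Origin at its underside.
There are look-alikes about, which are no part of the job. What is shaped like the blade but pink is not meant. Leave any turquoise look-alike of the stand alone.

How it is judged:
On the way, in this order (a step that is already met when the one before it is completed fails the run):
1. the lid is levered ajar (more than 0.08 rad) with the blade's tip in under it, at least 6 mm past the casket's front face (value of joint lid above 0.08 rad and x of blade_tip in the frame of seat above -0.044 m and y of blade_tip in the frame of seat between -0.03 and 0.03 m and contact force between blade and stand above 0.3 N), for 0.05 s.
2. the lid is swung open past 1.45 rad (value of joint lid above 1.45 rad), for 0.1 s.
At the end, for the whole second after the job is handed in: The lid stands open past 1.45 rad, at rest; the blade lies at rest flat (upright within 0.06 rad, handle on the floor within 4 mm) wholly inside the empty +y compartment of the tray, either way round, its handle within 16 mm of the compartment's middle line (value of joint lid above 1.45 rad and velocity of joint lid between -0.05 and 0.05 rad/s and y of blade in the frame of tray_slot between -0.016 and 0.016 m and x of blade in the frame of tray_slot between -0.05 and 0.05 m and x of blade_tip in the frame of tray_slot between -0.092 and 0.092 m and z of blade in the frame of tray_slot between -0.004 and 0.004 m and angle between blade's own z axis and vertical below 0.06 rad and linear speed of blade below 0.02 m/s); the robot touches nothing.
It fails at once if the robot itself touches the casket or its cradle (contact force between any of the fingers, the arm and stand above 1.5 N).
It fails at once if the blade is rammed against the casket or cradle (over 60 N) (contact force between blade and stand above 60 N).
It fails at once if the blade is dropped (falls free faster than 0.6 m/s) (linear speed of blade above 0.6 m/s and contact force between the fingers and blade below 0.1 N).
It fails at once if a bystander is moved more than 25 mm or tipped (distance of any of bell, lamp, pot, tin, arch, corkblock, file, wirebrush from where it was at the start of the episode above 0.025 m or angle between any of bell, lamp, pot, tin, arch, corkblock, file, wirebrush's own z axis and vertical above 0.5 rad).
It also fails if it takes over 67 s, if anything falls off the work surface, if the arm or the gripper's body presses on something with over 40 N, if the wrist force passes 120 N, or if a joint passes its speed limit or range.

### The arm

A 6-joint arm with a two-finger parallel gripper is mounted at the origin on the work surface. World frame = base frame: x ahead of the robot, y to its left, z up, the work surface at z = 0. Lengths are in m, angles in rad, forces in N, time in s.
With the tool pointing down it reaches from about 0.225 to 0.875 m from the base axis. Payload 3.4 kg.
Tool frame: the origin (TCP) lies where the fingers leave the gripper's body, on its centre line; the fingertips stand 73 mm ahead of it and the grasp point (between the pads) lies 54 mm ahead of it (manip.pinch_z is the distance from the TCP to the grasp point, in m); z points along the fingers, y is the line along which they close (so a half turn about z gives the same grasp; the last joint's range is limited). The gripper opens to 85 mm and grips with 20 to 120 N. Pads are 22 mm wide; open, the fingers measure 114 mm over their backs; the gripper's body (76 mm by 85 mm) begins 54 mm behind the grasp point. The pads swing forward as they close: fully open they stand 13 mm farther back than shut.
Start: joints at [-1.287, 0.276, 1.505, -0, 1.361, -0.121], TCP at [0.226, -0.529, 0.304] pointing down, gripper open.
Joint ranges: [-2.89, 2.89], [-0.75, 2.08], [0.22, 2.7], [-1.18, 4.32], [0.11, 2.71], [-2.7, 2.7]. Speed limits (rad/s): [2.57, 2.57, 3.14, 3.14, 3.14, 3.14].

### API

Orientations are given as a unit quaternion [w, x, y, z].
In Python, from rig import readout, imaging, manip gives the robot as it stands. The module is installed in compiled form; this text tells all that it offers.
- The arm moves only by the tool servo_tool, never from a script. Its argument "moves" is a list of rows, each an object with "dp": the shift along the tool's x, y, z in units of 0.2 m (1.0 is 0.2 m), a list of three; "delta_rot": the turn, a rotation vector about the tool's x, y, z in units of 0.1 rad (1.0 is 0.1 rad), a list of three; "fingers": the opening, from 0 (shut) to 1 (fully open). In form: [{"dp": [dx, dy, dz], "delta_rot": [wx, wy, wz], "fingers": fingers}, ...]. A call has 1 to 5 rows; each row shifts and turns the commanded pose from where the row before left it, along the tool's axes as they then stand; what a row does not reach is not made up. A row lasts 1/10 s, in which the tool goes at most 50 mm and 8.59 degrees, less where a joint would pass 70% of its speed; a pose out of reach is approached as far as the arm can. A call with a number of a shift or a turn outside -1 to 1 is refused whole. A call with a gripper value outside its range is refused whole. The fingers move at their own pace and stop on an object; "force" is the grip in N (left out, the last holds). Time passes only in rows, so rows that do not move let the fingers close. It gives the time, the measured TCP pose, the force, the opening and the grip force at its end, in the units of the state.
- readout.get_state(): the state, without advancing time (a new reading comes with each control period).
- imaging.get_image(name): name is "scene" or "side" or "wrist"; returns (picture, depth): 400x640x3 uint8, red, green, blue; 400x640 float32, m along the optical axis (not along the pixel's ray), 0 where there is no reading.
- imaging.calibration(name): a dict with "intrinsics" (3x3 intrinsics, pixels), "R" (3x3) and "t" (3): a world point X has camera coordinates R X + t; the wrist camera has in their place "hand_eye" (4x4, takes a point from camera to tool coordinates, whose origin is the TCP and whose axes are the flange's). Camera axes: x right, y down, z forward; pixel columns grow to the right and rows downward; lengths in m; the calibration is good to about 2 mm. A picture is of the moment at which its call begins: read the wrist's pose just before it. calibration takes no time and is no camera call.
- manip.sign_off(): hands the job in; it is judged then, once.
The state is a dict: "clock": time; "qpos": joint angles; "qd": joint speeds; "effort": joint torques, N m; "position": TCP position; "ee_rot": TCP orientation; "contact_force": force on the tool from outside, world axes, zero at the start; "moment": the same for the moment, N m; "width": finger opening in m; "gripper_force": force on a finger pad.
Only numpy, scipy, OpenCV 4.12 (cv2) and the standard library are available. Lean on these libraries where they do the work, as an engineer would, in place of code of your own. Each camera call takes 0.05 s, during which the arm holds its last target. There are 200 camera calls.

## Working session

There is one attempt and no reset: what is moved stays moved. The work goes in short steps, Python scripts to look and compute and a tool call to move; the robot and the scene stay as the last step left them, time stands still between calls to the robot, and variables do not carry over. Pictures are saved under pics/ and viewed, at most 10 in all, crops included, and the job is handed in when it is done.

Besides the shell and the picture viewer there is one more tool, called as name([rows], argument=value, ...), one row to a line, values as JSON. servo_tool: Moves the arm, as the interface text tells. Its arguments: {"type":"object","properties":{"moves":{"type":"array"},"force":{"type":"number"}},"required":["moves"]}

```bash
mkdir -p pics
cat > h.py <<'E'
import numpy as np, cv2
from rig import readout, imaging, manip
from scipy.spatial.transform import Rotation as Ro
def rot(q): return Ro.from_quat([q[1],q[2],q[3],q[0]]).as_matrix()
def cam(n):
    c=imaging.calibration(n); K=np.array(c["intrinsics"])
    if n=="wrist":
        s=readout.get_state(); T=np.eye(4); T[:3,:3]=rot(s["ee_rot"]); T[:3,3]=s["position"]
        M=T@np.array(c["hand_eye"]); R=M[:3,:3].T; t=-R@M[:3,3]
    else: R=np.array(c["R"]); t=np.array(c["t"])
    return K,R,t
def cloud(d,K,R,t):
    v,u=np.mgrid[:d.shape[0],:d.shape[1]]
    p=np.stack([(u-K[0,2])/K[0,0]*d,(v-K[1,2])/K[1,1]*d,d],-1)
    return (p-t)@R
def onplane(uv,z,K,R,t):
    uv=np.atleast_2d(uv).astype(float); r=np.c_[(uv[:,0]-K[0,2])/K[0,0],(uv[:,1]-K[1,2])/K[1,1],np.ones(len(uv))]@R
    c=-R.T@t; return c+r*((z-c[2])/r[:,2])[:,None]
def grab(n):
    k=cam(n); im,d=imaging.get_image(n); np.savez(f"pics/{n}.npz",im=im,d=d,K=k[0],R=k[1],t=k[2]); return im,d,k
def load(n):
    z=np.load(f"pics/{n}.npz"); return z["im"],z["d"],(z["K"],z["R"],z["t"])
E
python3 - <<'E'
from h import *
for n in ["scene","side"]:
    im,d,k=grab(n); cv2.imwrite(f"pics/{n}.png",im[:,:,::-1]); print(n,-k[1].T@k[2],k[1][2],k[0][0])
print(readout.get_state())
E
```

```text
scene [1.22384985 0.4515957  0.90821022] [-0.64769879 -0.39323261 -0.6525752 ] [417.49333967   0.         315.52884653]
side [-0.24098011  1.26009793  1.00277879] [ 0.42440989 -0.74330789 -0.51707797] [495.27304792   0.         319.11340955]
{'clock': 0.1, 'qpos': array([-1.28698141e+00,  2.76547644e-01,  1.50601726e+00,  6.14046849e-06,
        1.36072260e+00, -1.20982680e-01]), 'qd': array([ 0.00143685, -0.0003861 , -0.0013896 , -0.00161169,  0.00195672,
       -0.00045209]), 'effort': array([ 1.50941913e-03, -4.17700446e+01, -2.46404654e+01, -1.72218874e-04,
        5.71168202e-03,  4.18399907e-06]), 'position': array([ 0.22635808, -0.52817905,  0.30311278]), 'ee_rot': array([-8.44860971e-04,  9.79586968e-01,  2.01019039e-01, -6.59255183e-05]), 'contact_force': array([ 0.19214003, -1.26976517, -0.34959728]), 'moment': array([ 0.03996868, -0.02692492, -0.01744605]), 'gripper_force': 0.0, 'width': 0.0851686485617565}
```

View pics/scene.png

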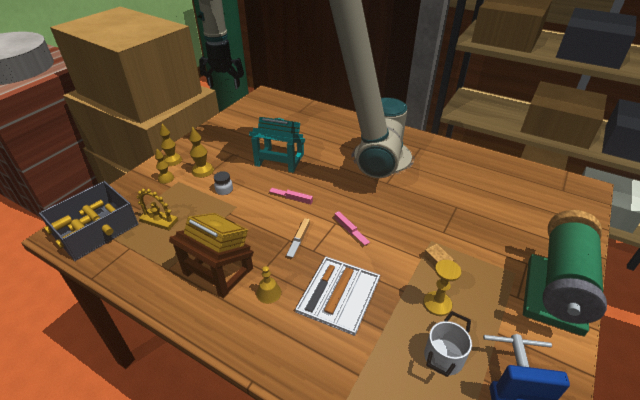

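View pics/side.png

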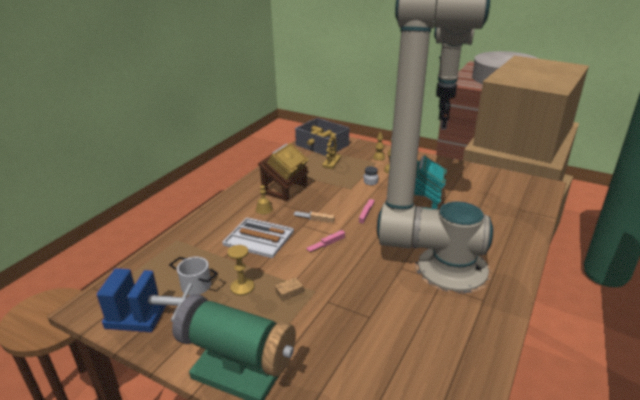

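Scene picture: brown stand with the brass casket at (213,250); candidate blades are the wooden one at (299,237) and pink ones at (291,196) and (351,228). The wooden one fits, because pink is excluded. The turquoise look-alike stand is at (278,143). The tray is at (338,292), its empty compartment at about (355,297), and the bell at (267,285). I'll confirm in a crop.

Run:
```python
from h import *
im,d,k=load("scene")
cv2.imwrite("pics/crop1.png",cv2.resize(im[180:340,160:390,::-1],None,fx=3.4,fy=3.4,interpolation=cv2.INTER_CUBIC))
P=cloud(d,*k)
for n,(u,v) in dict(handle=(303,228),blade=(293,250),traycorner=(330,262),lid=(215,232),bell=(267,275),tin=(222,180),arch=(157,205),lamp=(440,290),table=(320,220)).items(): print(n,P[v,u].round(4))
im2,d2,k2=load("side"); P2=cloud(d2,*k2)
for n,(u,v) in dict(handle=(322,217),lid=(288,163),table=(350,250)).items(): print(n,P2[v,u].round(4))
```

```text
handle [ 0.4881 -0.0399  0.0227]
blade [ 0.5691 -0.023   0.0123]
traycorner [0.5507 0.0882 0.0078]
lid [ 0.7392 -0.1304  0.1796]
bell [0.7256 0.0064 0.087 ]
tin [ 0.4677 -0.3642  0.0612]
arch [ 6.222e-01 -5.201e-01  1.000e-04]
lamp [0.5331 0.3868 0.0641]
table [ 0.4139 -0.0246  0.0016]
handle [ 0.492  -0.0419  0.0123]
lid [ 0.6828 -0.1264  0.1475]
table [ 3.236e-01  7.160e-02 -2.000e-04]
```

View pics/crop1.png

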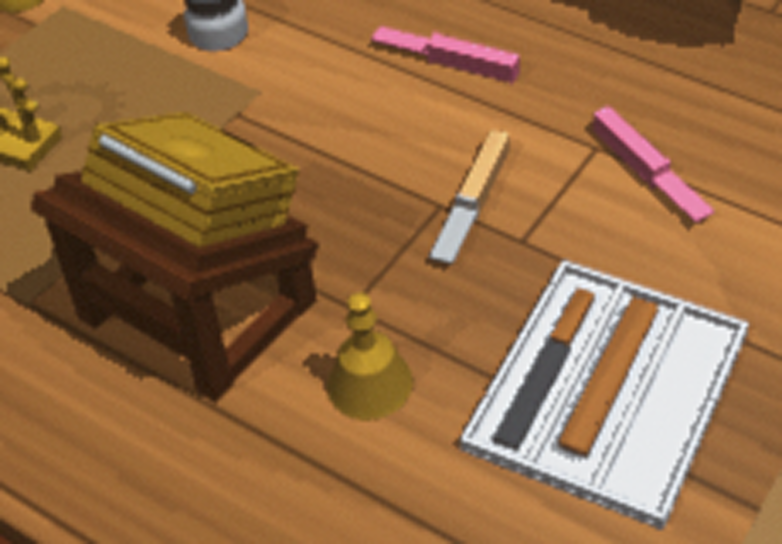

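Crop confirms it: wooden-handled blade with steel tip towards the far side, brass casket in the brown stand with the hinge rod on the high far side, and the empty tray compartment on the right (+y). Now measuring.

Run:
```python
from h import *
im,d,k=load("scene"); P=cloud(d,*k); hsv=cv2.cvtColor(im,cv2.COLOR_RGB2HSV)
def box(m,n,z=None):
    v,u=np.where(m); Q=P[m]; r=cv2.minAreaRect((Q[:,:2]*1000).astype(np.float32)); print(n,len(Q),r,Q[:,2].min().round(3),Q[:,2].max().round(3)); return Q
def reg(u0,v0,u1,v1):
    m=np.zeros(d.shape,bool); m[v0:v1,u0:u1]=1; return m&(d>0)
r=reg(280,212,318,262)
b=box(r&(P[...,2]>.007)&(P[...,2]<.03),"blade all")
h=box(r&(P[...,2]>.018)&(P[...,2]<.03),"handle top")
s=box(r&(P[...,2]>.007)&(P[...,2]<.0145)&(P[...,0]>.535),"steel")
# tray
t=reg(290,250,388,338); box(t&(P[...,2]>.0115)&(P[...,2]<.03),"tray rim")
g=hsv[...,1]<40; box(t&g&(hsv[...,2]>120)&(P[...,2]<.03),"tray grey")
# casket top
im2,d2,k2=load("side"); P2=cloud(d2,*k2)
r=reg(165,205,255,300); box(r&(P[...,2]>.05),"stand"); 
h2=hsv; m=r&(h2[...,0]>18)&(h2[...,0]<32)&(h2[...,1]>150)&(h2[...,2]>80)&(P[...,2]>.1)
Q=box(m,"brass")
# plane fit lid top, RANSAC w/ normal tilt 32deg
rng=np.random.default_rng(0);best=None
for i in range(2000):
    a=Q[rng.choice(len(Q),3,False)]; n=np.cross(a[1]-a[0],a[2]-a[0]); L=np.linalg.norm(n)
    if L<1e-5: continue
    n/=L; n*=np.sign(n[2])
    if abs(np.degrees(np.arccos(n[2]))-32)>6: continue
    e=abs((Q-a[0])@n)<.002
    if best is None or e.sum()>best.sum(): best=e
A=Q[best]; c=A.mean(0); n=np.linalg.svd(A-c)[2][2]; n*=np.sign(n[2]); print("lid n",n,np.degrees(np.arccos(n[2])),"yaw",np.degrees(np.arctan2(-n[1],-n[0])),len(A),c)
```

```text
blade all 305 ((523.0013427734375, -35.200931549072266), (152.4069366455078, 21.711288452148438), 11.936029434204102) 0.007 0.03
handle top 146 ((493.2027587890625, -40.39445495605469), (91.94493103027344, 19.525671005249023), 11.960856437683105) 0.019 0.03
steel 77 ((565.01171875, -26.466480255126953), (61.90046310424805, 21.417314529418945), 12.565861701965332) 0.01 0.014
tray rim 1526 ((635.7713623046875, 109.46797180175781), (194.2480010986328, 260.1270446777344), 6.664813041687012) 0.012 0.028
tray grey 2951 ((635.3539428710938, 109.4350814819336), (193.49143981933594, 260.265380859375), 6.623908996582031) -0.001 0.021
stand 3628 ((721.6653442382812, -250.7399139404297), (333.5340576171875, 147.24542236328125), 88.08370971679688) 0.05 0.184
brass 1443 ((706.3663330078125, -164.8873291015625), (124.31647491455078, 111.45172119140625), 87.54502868652344) 0.1 0.184
lid n [-0.52538214  0.02588173  0.85047266] 31.736884312042744 yaw -2.820263070838435 591 [ 0.69868429 -0.1597984   0.15941178]
```

```bash
cat >> h.py <<'E'
import math
def plan(p,R,f,n=None,p0=None,R0=None,nd=2):
    s=readout.get_state(); p0=np.array(s["position"] if p0 is None else p0); R0=rot(s["ee_rot"]) if R0 is None else R0
    p=np.array(p,float); rv=Ro.from_matrix(R0.T@R).as_rotvec()
    n=n or max(math.ceil(np.linalg.norm(p-p0)/.049),math.ceil(np.abs(rv).max()/.1),1)
    for i in range(n):
        m=n-i; dp=np.round(R0.T@(p-p0)/m/.2,nd); rv=np.round(Ro.from_matrix(R0.T@R).as_rotvec()/m/.1,nd)
        print('{"dp":%s,"delta_rot":%s,"fingers":%g}'%((dp+0.).tolist(),(rv+0.).tolist(),f))
        p0=p0+R0@(dp*.2); R0=R0@Ro.from_rotvec(rv*.1).as_matrix()
    print("end",p0.round(4))
def tool(yaw,pitch=0):
    """tool with blade x axis at yaw, pitched up (rad); tool x=blade x, z=-blade z"""
    return Ro.from_euler("ZY",[yaw,-pitch]).as_matrix()@np.diag([1.,-1,-1])
E
python3 - <<'E'
from h import *
c=imaging.calibration("wrist"); print(c)
plan([.46,-.06,.40],tool(math.radians(12)),1)
E
```

```text
{'intrinsics': array([[342.28029921,   0.        , 319.05773183],
       [  0.        , 342.28029921, 200.96062218],
       [  0.        ,   0.        ,   1.        ]]), 'hand_eye': array([[ 1.24232634e-03, -9.56863763e-01, -2.90534328e-01,
         7.29778016e-02],
       [ 9.99999072e-01,  1.02627291e-03,  8.96010580e-04,
         3.17190811e-04],
       [-5.59192545e-04, -2.90535171e-01,  9.56864150e-01,
        -7.11303982e-02],
       [ 0.00000000e+00,  0.00000000e+00,  0.00000000e+00,
         1.00000000e+00]])}
{"dp":[0.18, -0.15, -0.04],"delta_rot":[0.0, 0.0, 0.18],"fingers":1}
{"dp":[0.18, -0.16, -0.04],"delta_rot":[0.0, 0.0, 0.18],"fingers":1}
{"dp":[0.18, -0.16, -0.04],"delta_rot":[0.0, 0.0, 0.18],"fingers":1}
{"dp":[0.17, -0.16, -0.05],"delta_rot":[0.0, 0.0, 0.18],"fingers":1}
{"dp":[0.17, -0.17, -0.04],"delta_rot":[0.0, 0.0, 0.18],"fingers":1}
{"dp":[0.17, -0.17, -0.05],"delta_rot":[0.0, 0.0, 0.18],"fingers":1}
{"dp":[0.16, -0.17, -0.04],"delta_rot":[0.0, 0.0, 0.17],"fingers":1}
{"dp":[0.16, -0.18, -0.05],"delta_rot":[0.0, 0.0, 0.18],"fingers":1}
{"dp":[0.16, -0.18, -0.04],"delta_rot":[-0.01, 0.0, 0.17],"fingers":1}
{"dp":[0.15, -0.18, -0.05],"delta_rot":[0.0, 0.0, 0.18],"fingers":1}
{"dp":[0.15, -0.18, -0.04],"delta_rot":[-0.01, 0.0, 0.17],"fingers":1}
end [ 0.4593 -0.0603  0.3997]
```

servo_tool([
  {"dp":[0.18,-0.15,-0.04],"delta_rot":[0,0,0.18],"fingers":1},
  {"dp":[0.18,-0.16,-0.04],"delta_rot":[0,0,0.18],"fingers":1},
  {"dp":[0.18,-0.16,-0.04],"delta_rot":[0,0,0.18],"fingers":1},
  {"dp":[0.17,-0.16,-0.05],"delta_rot":[0,0,0.18],"fingers":1},
  {"dp":[0.17,-0.17,-0.04],"delta_rot":[0,0,0.18],"fingers":1},
])

```text
clock: 0.6
position: [0.3334, -0.3141, 0.346]
ee_rot: [-0.0, 0.988, 0.156, 0.0]
contact_force: [0.1, -0.8, 0.9]
width: 0.0854
gripper_force: 0.0
```

servo_tool([
  {"dp":[0.17,-0.17,-0.05],"delta_rot":[0,0,0.18],"fingers":1},
  {"dp":[0.16,-0.17,-0.04],"delta_rot":[0,0,0.18],"fingers":1},
  {"dp":[0.16,-0.18,-0.05],"delta_rot":[0,0,0.18],"fingers":1},
  {"dp":[0.16,-0.18,-0.04],"delta_rot":[0,0,0.18],"fingers":1},
  {"dp":[0.15,-0.18,-0.05],"delta_rot":[0,0,0.18],"fingers":1},
])

```text
clock: 1.1
position: [0.4386, -0.1004, 0.3919]
ee_rot: [-0.0, 0.994, 0.112, -0.0]
contact_force: [0.8, -0.7, -1.2]
width: 0.0857
gripper_force: 0.0
```

servo_tool([
  {"dp":[0.15,-0.18,-0.04],"delta_rot":[0,0,0.17],"fingers":1},
  {"dp":[0,0,0],"delta_rot":[0,0,0],"fingers":1},
  {"dp":[0,0,0],"delta_rot":[0,0,0],"fingers":1},
])

```text
clock: 1.4
position: [0.4597, -0.0597, 0.3995]
ee_rot: [0.0, 0.994, 0.105, -0.001]
contact_force: [0.4, 0.8, 0.2]
width: 0.0853
gripper_force: 0.0
```

Run:
```python
from h import *
im,d,k=grab("wrist"); cv2.imwrite("pics/w1.png",im[:,:,::-1]); s=readout.get_state(); print(s["clock"],s["position"],s["qd"].round(3)); print(Ro.from_matrix(rot(s["ee_rot"])).as_euler("ZYX",True))
```

```text
1.45 [ 0.45925988 -0.06072372  0.39936189] [-0.034 -0.002  0.008  0.002 -0.     0.003]
[1.19648457e+01 9.19106514e-02 1.79980399e+02]
```

View pics/w1.png

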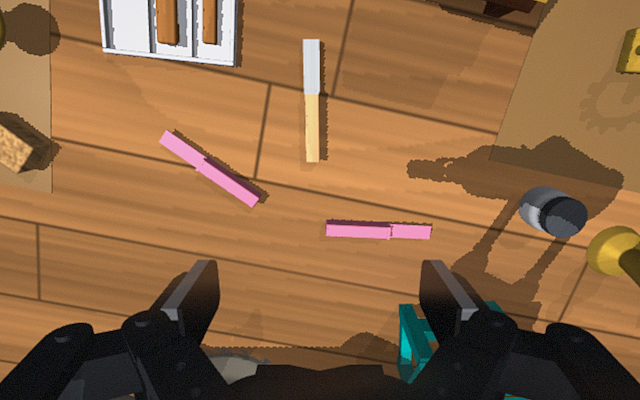

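Wrist view: blade upright at (312,100), steel tip on top; pink decoys at (212,168) and (378,230); tray at top left (170,25); fingers below. Measuring the blade.

Run:
```python
from h import *
im,d,k=load("wrist"); P=cloud(d,*k)
m=np.zeros(d.shape,bool); m[30:170,290:335]=1
for n,a,b in [("handle",.018,.03),("steel",.008,.0155)]:
    Q=P[m&(P[...,2]>a)&(P[...,2]<b)]; print(n,len(Q),cv2.minAreaRect((Q[:,:2]*1000).astype(np.float32)),np.median(Q[:,2]))
hs=cv2.cvtColor(im,cv2.COLOR_RGB2HSV); mm=m&(hs[...,1]<130)&(hs[...,2]>150)
v,u=np.where(mm); print(u.min(),u.max(),v.min(),v.max())
y=math.radians(12); R=tool(y); bx=np.array([math.cos(y),math.sin(y),0])
plan(np.array([.4932,-.0404,.12])+.008*bx,R,1)
```

```text
handle 1021 ((493.6226501464844, -44.32036209106445), (89.23738861083984, 17.813928604125977), 12.157978057861328) 0.024877643048443338
steel 783 ((561.4765014648438, -28.79661750793457), (69.08236694335938, 19.60702133178711), 12.164468765258789) 0.014082338200486393
302 319 38 162
{"dp":[0.04, -0.01, 0.23],"delta_rot":[0.0, 0.0, 0.0],"fingers":1}
{"dp":[0.04, -0.01, 0.23],"delta_rot":[0.0, 0.0, 0.0],"fingers":1}
{"dp":[0.04, -0.01, 0.23],"delta_rot":[0.0, 0.0, 0.0],"fingers":1}
{"dp":[0.04, -0.01, 0.24],"delta_rot":[0.0, 0.01, 0.0],"fingers":1}
{"dp":[0.03, -0.01, 0.23],"delta_rot":[0.0, 0.0, 0.0],"fingers":1}
{"dp":[0.04, -0.01, 0.24],"delta_rot":[0.0, 0.01, -0.01],"fingers":1}
end [ 0.5014 -0.0396  0.1193]
```

servo_tool([
  {"dp":[0.04,-0.01,0.23],"delta_rot":[0,0,0],"fingers":1},
  {"dp":[0.04,0,0.23],"delta_rot":[0,0,0],"fingers":1},
  {"dp":[0.04,-0.01,0.23],"delta_rot":[0,0,0],"fingers":1},
  {"dp":[0.04,0,0.24],"delta_rot":[0,0,0],"fingers":1},
  {"dp":[0.03,-0.01,0.23],"delta_rot":[0,0,0],"fingers":0.7},
])

```text
clock: 1.95
position: [0.4949, -0.0489, 0.166]
ee_rot: [0.0, 0.995, 0.102, -0.0]
contact_force: [0.2, -0.4, -1.2]
width: 0.0733
gripper_force: 0.0
```

servo_tool([
  {"dp":[0.04,0,0.23],"delta_rot":[0,0,0],"fingers":0.6},
  {"dp":[0,0,0],"delta_rot":[0,0,0],"fingers":0.6},
  {"dp":[0,0,0],"delta_rot":[0,0,0],"fingers":0.6},
])

```text
clock: 2.25
position: [0.5027, -0.0467, 0.1218]
ee_rot: [-0.0, 0.995, 0.103, -0.001]
contact_force: [-0.1, 0.1, 0.2]
width: 0.0513
gripper_force: 0.0
```

Run:
```python
from h import *
y=math.radians(12.05); R=tool(y)
plan(np.array([.5013,-.0413,.0755]),R,.6,2)
s=readout.get_state(); print(s["position"],s["contact_force"])
```

```text
{"dp":[0.0, -0.01, 0.12],"delta_rot":[0.0, 0.01, -0.02],"fingers":0.6}
{"dp":[0.0, -0.02, 0.11],"delta_rot":[-0.01, 0.01, -0.02],"fingers":0.6}
end [ 0.5014 -0.0408  0.0758]
[ 0.50272491 -0.04665276  0.12178271] [-0.10749443  0.07213983  0.2419665 ]
```

servo_tool([
  {"dp":[0,-0.01,0.12],"delta_rot":[0,0,-0.02],"fingers":0.6},
  {"dp":[0,-0.015,0.11],"delta_rot":[0,0,-0.02],"fingers":0.6},
  {"dp":[0,0,0],"delta_rot":[0,0,0],"fingers":0.6},
])

```text
clock: 2.55
position: [0.5019, -0.041, 0.0767]
ee_rot: [0.0, 0.994, 0.105, -0.0]
contact_force: [-0.1, 0.0, 0.3]
width: 0.0517
gripper_force: 0.0
```

servo_tool([
  {"dp":[0,0,0],"delta_rot":[0,0,0],"fingers":0},
  {"dp":[0,0,0],"delta_rot":[0,0,0],"fingers":0},
  {"dp":[0,0,0],"delta_rot":[0,0,0],"fingers":0},
  {"dp":[0,0,0],"delta_rot":[0,0,0],"fingers":0},
  {"dp":[0,0,0],"delta_rot":[0,0,0],"fingers":0},
], force=100)

```text
clock: 3.05
position: [0.5037, -0.041, 0.0784]
ee_rot: [0.001, 0.994, 0.106, 0.002]
contact_force: [-1.6, -0.5, 7.8]
width: 0.0156
gripper_force: 98.3
```

servo_tool([
  {"dp":[0,0,-0.1],"delta_rot":[0,0,0],"fingers":0},
  {"dp":[0,0,-0.15],"delta_rot":[0,0,0],"fingers":0},
  {"dp":[0,0,0],"delta_rot":[0,0,0],"fingers":0},
])

```text
clock: 3.35
position: [0.5052, -0.0411, 0.1303]
ee_rot: [0.002, 0.994, 0.106, 0.005]
contact_force: [1.2, 0.0, -0.1]
width: 0.0156
gripper_force: 97.8
```

Run:
```python
from h import *
R=tool(math.radians(-3),math.radians(32)); p=np.array([.517,-.153,.17])-R@[.095,0,.066]; print(p)
plan(p,R,0)
```

```text
[ 0.4016191  -0.14695314  0.17562884]
{"dp":[-0.1, 0.07, -0.04],"delta_rot":[-0.12, 0.91, 0.43],"fingers":0}
{"dp":[-0.1, 0.07, -0.05],"delta_rot":[-0.12, 0.91, 0.43],"fingers":0}
{"dp":[-0.09, 0.08, -0.05],"delta_rot":[-0.12, 0.91, 0.43],"fingers":0}
{"dp":[-0.08, 0.08, -0.06],"delta_rot":[-0.12, 0.91, 0.43],"fingers":0}
{"dp":[-0.07, 0.09, -0.07],"delta_rot":[-0.11, 0.91, 0.43],"fingers":0}
{"dp":[-0.06, 0.09, -0.07],"delta_rot":[-0.12, 0.91, 0.43],"fingers":0}
end [ 0.4007 -0.1479  0.1759]
```

servo_tool([
  {"dp":[-0.1,0.07,-0.04],"delta_rot":[-0.12,0.91,0.43],"fingers":0},
  {"dp":[-0.1,0.07,-0.05],"delta_rot":[-0.12,0.91,0.43],"fingers":0},
  {"dp":[-0.09,0.08,-0.05],"delta_rot":[-0.12,0.91,0.43],"fingers":0},
  {"dp":[-0.08,0.08,-0.06],"delta_rot":[-0.12,0.91,0.43],"fingers":0},
  {"dp":[-0.07,0.09,-0.07],"delta_rot":[-0.12,0.91,0.43],"fingers":0},
])

```text
clock: 3.85
position: [0.4163, -0.1271, 0.1642]
ee_rot: [0.005, 0.975, -0.001, 0.223]
contact_force: [0.6, 1.2, -0.3]
width: 0.0157
gripper_force: 97.9
```

servo_tool([
  {"dp":[-0.06,0.09,-0.07],"delta_rot":[-0.12,0.91,0.43],"fingers":0},
  {"dp":[0,0,0],"delta_rot":[0,0,0],"fingers":0},
  {"dp":[0,0,0],"delta_rot":[0,0,0],"fingers":0},
])

```text
clock: 4.15
position: [0.4045, -0.1401, 0.1693]
ee_rot: [0.004, 0.967, -0.017, 0.254]
contact_force: [0.3, -0.4, -0.9]
width: 0.0158
gripper_force: 98.0
```

Run:
```python
from h import *
im,d,k=grab("wrist"); cv2.imwrite("pics/w2.png",im[:,:,::-1]); s=readout.get_state(); print(s["clock"],s["position"]); print(Ro.from_matrix(rot(s["ee_rot"])@np.diag([1,-1,-1])).as_euler("ZYX",True))
```

```text
4.2 [ 0.40520053 -0.13984712  0.16932181]
[ -1.95561622 -29.3938157    0.0957612 ]
```

View pics/w2.png

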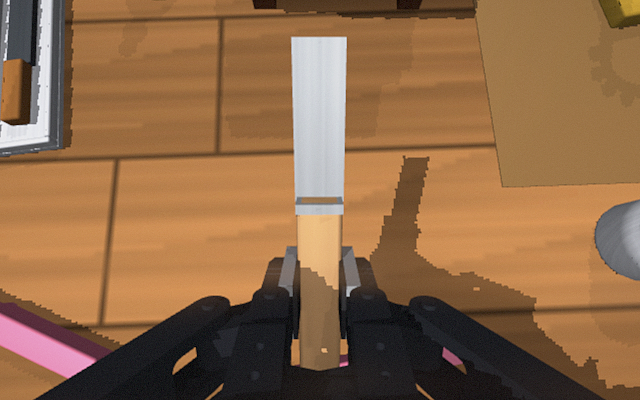

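Wrist view: blade straight in the gripper, tip edge at row 38, columns 292–346; the stand is only just above the frame. I'll measure the tip in the tool frame and go above the stand for a look.

Run:
```python
from h import *
im,d,k=load("wrist"); c=imaging.calibration("wrist"); K=k[0]; H=np.array(c["hand_eye"])
v,u=np.mgrid[:400,:640]; C=np.stack([(u-K[0,2])/K[0,0]*d,(v-K[1,2])/K[1,1]*d,d],-1); T=C@H[:3,:3].T+H[:3,3]
m=np.zeros(d.shape,bool); m[34:194,285:352]=1; m&=(d>0)&(T[...,2]<.085)
Q=T[m]; print(len(Q),cv2.minAreaRect((Q[:,:2]*1000).astype(np.float32)),"xmax",np.percentile(Q[:,0],[50,99.5,100]))
A=np.c_[Q,np.ones(len(Q))]; co=np.linalg.lstsq(np.c_[Q[:,:2],np.ones(len(Q))],Q[:,2],rcond=None)[0]; print("z=ax+by+c",co,"z at tip(top face)",co@[Q[:,0].max(),0,1])
R=tool(0,0); plan([.58,-.09,.40],R,0)
```

```text
8145 ((65.34161376953125, 0.6054725646972656), (20.131362915039062, 58.89200210571289), 89.79906463623047) xmax [0.06829244 0.09453165 0.09478756]
z=ax+by+c [0.00625089 0.00060864 0.0638667 ] z at tip(top face) 0.06445920946154969
{"dp":[0.22, -0.05, -0.1],"delta_rot":[0.01, -0.85, -0.05],"fingers":0}
{"dp":[0.21, -0.05, -0.11],"delta_rot":[0.01, -0.86, -0.06],"fingers":0}
{"dp":[0.2, -0.04, -0.13],"delta_rot":[0.01, -0.85, -0.06],"fingers":0}
{"dp":[0.19, -0.04, -0.15],"delta_rot":[0.01, -0.86, -0.05],"fingers":0}
{"dp":[0.18, -0.04, -0.17],"delta_rot":[0.02, -0.85, -0.06],"fingers":0}
{"dp":[0.16, -0.05, -0.18],"delta_rot":[0.01, -0.86, -0.05],"fingers":0}
end [ 0.5804 -0.0891  0.4006]
```

servo_tool([
  {"dp":[0.22,-0.05,-0.1],"delta_rot":[0,-0.85,-0.05],"fingers":0},
  {"dp":[0.21,-0.05,-0.11],"delta_rot":[0,-0.86,-0.06],"fingers":0},
  {"dp":[0.2,-0.04,-0.13],"delta_rot":[0,-0.85,-0.06],"fingers":0},
  {"dp":[0.19,-0.04,-0.15],"delta_rot":[0,-0.86,-0.05],"fingers":0},
  {"dp":[0.18,-0.04,-0.17],"delta_rot":[0,-0.85,-0.06],"fingers":0},
])

```text
clock: 4.7
position: [0.5187, -0.1024, 0.3361]
ee_rot: [-0.006, 0.996, 0.004, 0.084]
contact_force: [0.9, 0.3, -1.2]
width: 0.0158
gripper_force: 98.0
```

servo_tool([
  {"dp":[0.16,-0.05,-0.18],"delta_rot":[0,-0.86,-0.05],"fingers":0},
  {"dp":[0,0,0],"delta_rot":[0,0,0],"fingers":0},
  {"dp":[0,0,0],"delta_rot":[0,0,0],"fingers":0},
  {"dp":[0,0,0],"delta_rot":[0,0,0],"fingers":0},
])

```text
clock: 5.1
position: [0.5416, -0.0934, 0.3729]
ee_rot: [-0.007, 0.999, 0.007, 0.041]
contact_force: [-0.5, 0.7, -1.7]
width: 0.0156
gripper_force: 98.0
```

Run:
```python
from h import *
im,d,k=grab("wrist"); cv2.imwrite("pics/w3.png",im[:,:,::-1]); s=readout.get_state(); print(s["clock"],s["position"],np.abs(s["qd"]).max()); print(Ro.from_matrix(rot(s["ee_rot"])@np.diag([1,-1,-1])).as_euler("ZYX",True))
```

```text
5.15 [ 0.5411213  -0.09362671  0.37280071] 0.01666952421550422
[ 0.70412162 -4.69823414  0.85064944]
```

View pics/w3.png

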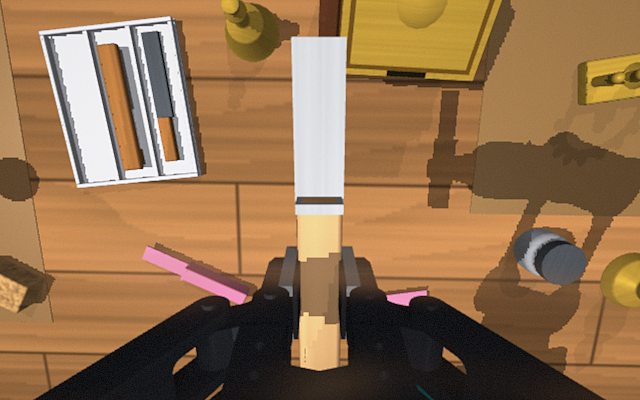

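View: tray fully visible at (120,100) with the empty compartment at (80,110); casket's front edge at rows 68–78 with the dark notch bar at (407,74); bell at (248,30). Measuring both.

Run:
```python
from h import *
im,d,k=load("wrist"); P=cloud(d,*k); hs=cv2.cvtColor(im,cv2.COLOR_RGB2HSV)
m=np.zeros(d.shape,bool); m[0:90,350:505]=1; m&=(d>0)&(P[...,2]>.1)
Q=P[m]; rng=np.random.default_rng(0); best=None
for i in range(3000):
    a=Q[rng.choice(len(Q),3,False)]; n=np.cross(a[1]-a[0],a[2]-a[0]); L=np.linalg.norm(n)
    if L<1e-5: continue
    n/=L; n*=np.sign(n[2])
    if abs(np.degrees(np.arccos(n[2]))-32)>5: continue
    e=abs((Q-a[0])@n)<.0012
    if best is None or e.sum()>best.sum(): best=e
A=Q[best]; c=A.mean(0); n=np.linalg.svd(A-c)[2][2]; n*=np.sign(n[2]); print("n",n,"tilt",np.degrees(np.arccos(n[2])),"yaw",np.degrees(np.arctan2(-n[1],-n[0])),len(A),c)
E_=m&(abs((P-c)@n)<.002)
E_=cv2.morphologyEx(E_.astype(np.uint8),cv2.MORPH_OPEN,np.ones((3,3)))>0
v,u=np.where(E_); cols=[(x,v[u==x].max()) for x in range(360,470) if (u==x).any()]
fp=np.array([P[y,x] for x,y in cols]); l=np.polyfit(fp[:,1],fp[:,0],1)
r=abs(np.polyval(l,fp[:,1])-fp[:,0])<.003; l=np.polyfit(fp[r,1],fp[r,0],1); print("front edge yaw",np.degrees(np.arctan(-l[0])),r.sum(),len(r),"mid",fp[r].mean(0))
Q=P[E_]; print("y range of lid near front", np.percentile(Q[abs(Q[:,0]-fp[r,0].mean()-.02)<.01,1],[0,1,99,100]))
# notch bar
b=m.copy(); b[:60]=0; b&=(hs[...,2]<60); v,u=np.where(b&(u*0+1 if False else True)); print("dark",len(u), u.min(),u.max(),v.min(),v.max(), np.median(u))
np.set_printoptions(suppress=True); print(hs[74,380:440:4,2])
# tray
t=np.zeros(d.shape,bool); t[10:195,35:210]=1; t&=(d>0)&(P[...,2]>.0105)&(P[...,2]<.03)&(hs[...,1]<50)
lab,nn=cv2.connectedComponents(t.astype(np.uint8))[::-1]; i=max(range(1,nn),key=lambda i:(lab==i).sum()); Q=P[lab==i]; print("tray",cv2.minAreaRect((Q[:,:2]*1000).astype(np.float32)),len(Q),np.median(Q[:,2]))
```

```text
n [-0.53524502  0.01918305  0.844479  ] tilt 32.38384244245496 yaw -2.052587716349942 8552 [ 0.67974985 -0.17095323  0.14731039]
front edge yaw -2.220626344533029 110 110 mid [ 0.65383204 -0.17334773  0.13039345]
y range of lid near front [-0.22621194 -0.22437959 -0.11571725 -0.11410649]
dark 183 387 424 71 77 405.0
[203 194  14  29  27  33  30  30  24  25  22  10 197 198 199]
tray ((630.8302001953125, 156.19207763671875), (189.81875610351562, 161.3411865234375), 6.539098262786865) 4672 0.0145500549876777
```

```bash
cat >> h.py <<'E'
psi=math.radians(-2.2); S=Ro.from_euler("ZY",[psi,-math.radians(32)]).as_matrix(); ex,ey,ez=S.T
TIP=np.array([.0948,.0005,.0657])   # blade tip mid in tool frame
RS=tool(psi,math.radians(32))
def tcp(tip,R=RS): return tip-R@TIP
def where():
    s=readout.get_state(); R=rot(s["ee_rot"]); return s,R,np.array(s["position"])+R@TIP
E
python3 - <<'E'
from h import *
im,d,k=load("wrist"); P=cloud(d,*k)
for u in (388,406,424): print(u,[P[v,u].round(4) for v in (66,68,70,72,75)])
for v in (40,60): 
    r=P[v,440:510]; print(v,[(440+i,r[i].round(3).tolist()) for i in range(0,70,5)][5:])
y=-.1735+0  # refined below
c=np.array([0.67974985,-0.17095323,0.14731039]); n=ez
f=np.array([0.65383204,-0.17334773,0.13039345]); print("dist of edge below plane",(f-c)@n)
E
```

```text
388 [array([ 0.6614, -0.1487,  0.1349]), array([ 0.66  , -0.1491,  0.1334]), array([ 0.6585, -0.1493,  0.1328]), array([ 0.657 , -0.1496,  0.1317]), array([ 0.6547, -0.1499,  0.1305])]
406 [array([ 0.6617, -0.1643,  0.1346]), array([ 0.6601, -0.1646,  0.1341]), array([ 0.6586, -0.1648,  0.1335]), array([ 0.657, -0.165,  0.133]), array([ 0.6548, -0.1656,  0.1313])]
424 [array([ 0.6618, -0.1797,  0.1352]), array([ 0.6601, -0.1798,  0.1354]), array([ 0.6588, -0.1805,  0.1334]), array([ 0.6571, -0.1804,  0.1342]), array([ 0.6548, -0.181 ,  0.1325])]
40 [(465, [0.68, -0.207, 0.149]), (470, [0.68, -0.212, 0.149]), (475, [0.68, -0.216, 0.149]), (480, [0.68, -0.22, 0.149]), (485, [0.68, -0.224, 0.148]), (490, [0.715, -0.293, 0.001]), (495, [0.715, -0.299, 0.003]), (500, [0.715, -0.304, 0.003]), (505, [0.715, -0.311, 0.001])]
60 [(465, [0.666, -0.212, 0.141]), (470, [0.666, -0.217, 0.139]), (475, [0.666, -0.221, 0.14]), (480, [0.692, -0.284, 0.001]), (485, [0.692, -0.289, 0.003]), (490, [0.692, -0.295, 0.003]), (495, [0.692, -0.301, 0.003]), (500, [0.693, -0.309, 0.0]), (505, [0.692, -0.314, 0.002])]
dist of edge below plane -0.0006708652871935584
```

```bash
cat >> h.py <<'E'
E0=np.array([.6535,-.165,.1305])
E
python3 - <<'E'
from h import *
plan(tcp(E0+.008*ex+.040*ez),RS,0,10)
E
```

```text
{"dp":[-0.02, 0.03, 0.1],"delta_rot":[-0.03, 0.48, 0.05],"fingers":0}
{"dp":[-0.02, 0.03, 0.1],"delta_rot":[-0.03, 0.48, 0.04],"fingers":0}
{"dp":[-0.03, 0.03, 0.1],"delta_rot":[-0.03, 0.48, 0.04],"fingers":0}
{"dp":[-0.03, 0.04, 0.09],"delta_rot":[-0.03, 0.48, 0.05],"fingers":0}
{"dp":[-0.03, 0.03, 0.09],"delta_rot":[-0.03, 0.47, 0.04],"fingers":0}
{"dp":[-0.04, 0.04, 0.09],"delta_rot":[-0.03, 0.48, 0.05],"fingers":0}
{"dp":[-0.04, 0.03, 0.09],"delta_rot":[-0.03, 0.47, 0.04],"fingers":0}
{"dp":[-0.05, 0.04, 0.09],"delta_rot":[-0.03, 0.48, 0.05],"fingers":0}
{"dp":[-0.05, 0.03, 0.08],"delta_rot":[-0.03, 0.47, 0.04],"fingers":0}
{"dp":[-0.05, 0.04, 0.09],"delta_rot":[-0.04, 0.48, 0.05],"fingers":0}
end [ 0.5252 -0.1603  0.174 ]
```

servo_tool([
  {"dp":[-0.02,0.03,0.1],"delta_rot":[-0.03,0.48,0.04],"fingers":0},
  {"dp":[-0.02,0.03,0.1],"delta_rot":[-0.03,0.48,0.04],"fingers":0},
  {"dp":[-0.03,0.03,0.1],"delta_rot":[-0.03,0.48,0.04],"fingers":0},
  {"dp":[-0.03,0.04,0.09],"delta_rot":[-0.03,0.48,0.05],"fingers":0},
  {"dp":[-0.03,0.03,0.09],"delta_rot":[-0.03,0.47,0.04],"fingers":0},
])

```text
clock: 5.65
position: [0.5318, -0.1255, 0.2733]
ee_rot: [-0.001, 0.987, -0.006, 0.161]
contact_force: [0.2, -1.0, -0.4]
width: 0.0158
gripper_force: 98.0
```

servo_tool([
  {"dp":[-0.04,0.04,0.09],"delta_rot":[-0.03,0.48,0.05],"fingers":0},
  {"dp":[-0.04,0.03,0.09],"delta_rot":[-0.03,0.47,0.04],"fingers":0},
  {"dp":[-0.05,0.04,0.09],"delta_rot":[-0.03,0.48,0.05],"fingers":0},
  {"dp":[-0.05,0.03,0.08],"delta_rot":[-0.03,0.47,0.04],"fingers":0},
  {"dp":[-0.05,0.04,0.09],"delta_rot":[-0.03,0.48,0.05],"fingers":0},
])

```text
clock: 6.15
position: [0.5248, -0.1603, 0.1751]
ee_rot: [0.005, 0.961, -0.019, 0.277]
contact_force: [0.9, 2.0, -0.7]
width: 0.0158
gripper_force: 98.0
```

servo_tool([
  {"dp":[0,0,0],"delta_rot":[0,0,0],"fingers":0},
  {"dp":[0,0,0],"delta_rot":[0,0,0],"fingers":0},
])

```text
clock: 6.35
position: [0.5261, -0.1605, 0.1761]
ee_rot: [0.004, 0.961, -0.019, 0.276]
contact_force: [0.4, -0.5, -1.3]
width: 0.0157
gripper_force: 98.1
```

```bash
cat >> h.py <<'E'
def rep():
    s,R,tip=where(); e=S.T@(tip-E0)*1000; print("t",round(s["clock"],2),"tip rel E0 (slope axes,mm)",e.round(2),"rot err deg",np.degrees(Ro.from_matrix(RS.T@R).as_rotvec()).round(2),"F slope",(S.T@s["contact_force"]).round(1),"vmax",np.abs(s["qd"]).max().round(3))
E
python3 - <<'E'
from h import *
rep(); plan(tcp(E0+.008*ex+.010*ez),RS,0,5,nd=3)
E
```

```text
t 6.35 tip rel E0 (slope axes,mm) [10.9  -0.94 40.55] rot err deg [0.1  0.03 0.08] F slope [-0.4 -0.5 -1.3] vmax 0.05
{"dp":[-0.003, -0.001, 0.03],"delta_rot":[-0.004, -0.001, -0.003],"fingers":0}
{"dp":[-0.003, -0.001, 0.031],"delta_rot":[-0.003, -0.001, -0.003],"fingers":0}
{"dp":[-0.003, -0.001, 0.03],"delta_rot":[-0.004, -0.001, -0.003],"fingers":0}
{"dp":[-0.003, -0.001, 0.031],"delta_rot":[-0.003, -0.001, -0.003],"fingers":0}
{"dp":[-0.002, 0.0, 0.03],"delta_rot":[-0.004, -0.001, -0.002],"fingers":0}
end [ 0.5399 -0.1602  0.1488]
```

servo_tool([
  {"dp":[-0.003,0,0.03],"delta_rot":[0,0,0],"fingers":0},
  {"dp":[-0.003,0,0.03],"delta_rot":[0,0,0],"fingers":0},
  {"dp":[-0.003,0,0.03],"delta_rot":[0,0,0],"fingers":0},
  {"dp":[-0.003,0,0.03],"delta_rot":[0,0,0],"fingers":0},
  {"dp":[-0.003,0,0.02],"delta_rot":[0,0,0],"fingers":0},
])

```text
clock: 6.85
position: [0.5403, -0.161, 0.151]
ee_rot: [0.005, 0.961, -0.018, 0.277]
contact_force: [0.1, -0.4, -0.3]
width: 0.0159
gripper_force: 98.1
```

servo_tool([
  {"dp":[0,0,0.01],"delta_rot":[0,0,0],"fingers":0},
  {"dp":[0,0,0.005],"delta_rot":[0,0,0],"fingers":0},
  {"dp":[0,0,0.005],"delta_rot":[0,0,0],"fingers":0},
  {"dp":[0,0,0],"delta_rot":[0,0,0],"fingers":0},
])

```text
clock: 7.25
position: [0.5421, -0.1614, 0.1482]
ee_rot: [0.005, 0.961, -0.018, 0.277]
contact_force: [-0.1, -0.0, -1.2]
width: 0.016
gripper_force: 98.1
```

```bash
python3 -c "
from h import *
rep()"
```

```text
t 7.25 tip rel E0 (slope axes,mm) [ 9.93 -0.98  8.7 ] rot err deg [ 0.06  0.22 -0.05] F slope [-0.7 -0.  -1. ] vmax 0.005
```

servo_tool([
  {"dp":[0,0,0.01],"delta_rot":[0,0,0],"fingers":0},
  {"dp":[0,0,0.005],"delta_rot":[0,0,0],"fingers":0},
  {"dp":[0,0,0.005],"delta_rot":[0,0,0],"fingers":0},
  {"dp":[0,0,0],"delta_rot":[0,0,0],"fingers":0},
])

```text
clock: 7.65
position: [0.5442, -0.1614, 0.1447]
ee_rot: [0.005, 0.961, -0.018, 0.277]
contact_force: [0.2, -0.7, -0.3]
width: 0.0158
gripper_force: 98.1
```

servo_tool([
  {"dp":[0,0,0.005],"delta_rot":[0,0,0],"fingers":0},
  {"dp":[0,0,0],"delta_rot":[0,0,0],"fingers":0},
])

```text
clock: 7.85
position: [0.5448, -0.1614, 0.1439]
ee_rot: [0.005, 0.961, -0.018, 0.277]
contact_force: [1.1, 0.6, -1.1]
width: 0.0157
gripper_force: 98.1
```

```bash
python3 -c "
from h import *
rep()"
```

```text
t 7.85 tip rel E0 (slope axes,mm) [ 9.89 -0.91  3.65] rot err deg [ 0.07  0.21 -0.05] F slope [ 0.4  0.6 -1.5] vmax 0.002
```

Tip mid is 3.65 above the estimated surface (contact expected near 1.25). Stepping 1 mm at a time.

servo_tool([
  {"dp":[0,0,0.005],"delta_rot":[0,0,0],"fingers":0},
  {"dp":[0,0,0],"delta_rot":[0,0,0],"fingers":0},
])

```text
clock: 8.05
position: [0.5453, -0.1614, 0.143]
ee_rot: [0.005, 0.961, -0.018, 0.277]
contact_force: [-0.2, -0.7, 0.4]
width: 0.0156
gripper_force: 98.1
```

servo_tool([
  {"dp":[0,0,0.005],"delta_rot":[0,0,0],"fingers":0},
  {"dp":[0,0,0],"delta_rot":[0,0,0],"fingers":0},
])

```text
clock: 8.25
position: [0.5458, -0.1615, 0.1422]
ee_rot: [0.005, 0.961, -0.018, 0.277]
contact_force: [0.3, -0.4, -1.0]
width: 0.0156
gripper_force: 98.1
```

servo_tool([
  {"dp":[0,0,0.003],"delta_rot":[0,0,0],"fingers":0},
  {"dp":[0,0,0],"delta_rot":[0,0,0],"fingers":0},
])

```text
clock: 8.45
position: [0.5462, -0.1615, 0.1417]
ee_rot: [0.005, 0.961, -0.018, 0.277]
contact_force: [0.8, 0.1, -0.8]
width: 0.016
gripper_force: 98.1
```

```bash
python3 -c "
from h import *
rep()"
```

```text
t 8.45 tip rel E0 (slope axes,mm) [ 9.9  -0.95  1.06] rot err deg [ 0.07  0.21 -0.05] F slope [ 0.2  0.2 -1.1] vmax 0.002
```

servo_tool([
  {"dp":[0,0,0.003],"delta_rot":[0,0,0],"fingers":0},
  {"dp":[0,0,0],"delta_rot":[0,0,0],"fingers":0},
])

```text
clock: 8.65
position: [0.5465, -0.1615, 0.1413]
ee_rot: [0.005, 0.961, -0.018, 0.277]
contact_force: [0.2, 0.3, -0.7]
width: 0.0157
gripper_force: 98.1
```

servo_tool([
  {"dp":[0,0,0.003],"delta_rot":[0,0,0],"fingers":0},
  {"dp":[0,0,0],"delta_rot":[0,0,0],"fingers":0},
])

```text
clock: 8.85
position: [0.5467, -0.1615, 0.1409]
ee_rot: [0.005, 0.961, -0.018, 0.277]
contact_force: [-0.8, 0.2, 1.2]
width: 0.0156
gripper_force: 98.4
```

servo_tool([
  {"dp":[0,0,0.003],"delta_rot":[0,0,0],"fingers":0},
  {"dp":[0,0,0],"delta_rot":[0,0,0],"fingers":0},
])

```text
clock: 9.05
position: [0.547, -0.1615, 0.1404]
ee_rot: [0.005, 0.961, -0.018, 0.278]
contact_force: [-5.2, 0.8, 2.8]
width: 0.016
gripper_force: 98.8
```

servo_tool([
  {"dp":[0,0,0.003],"delta_rot":[0,0,0],"fingers":0},
  {"dp":[0,0,0],"delta_rot":[0,0,0],"fingers":0},
])

```text
clock: 9.25
position: [0.5473, -0.1615, 0.1399]
ee_rot: [0.005, 0.961, -0.018, 0.278]
contact_force: [-5.4, 0.1, 5.1]
width: 0.0156
gripper_force: 99.1
```

```bash
python3 -c "
from h import *
rep()"
```

```text
t 9.25 tip rel E0 (slope axes,mm) [ 9.93 -0.92 -0.98] rot err deg [ 0.06  0.23 -0.05] F slope [-1.9 -0.1  7.2] vmax 0.003
```

servo_tool([
  {"dp":[0,0,-0.03],"delta_rot":[0,0,0],"fingers":0},
  {"dp":[0,0,-0.04],"delta_rot":[0,0,0],"fingers":0},
  {"dp":[-0.07,0,0],"delta_rot":[0,0,0],"fingers":0},
  {"dp":[-0.07,0,0],"delta_rot":[0,0,0],"fingers":0},
  {"dp":[0,0,0],"delta_rot":[0,0,0],"fingers":0},
])

```text
clock: 9.75
position: [0.5145, -0.1595, 0.1358]
ee_rot: [0.004, 0.961, -0.018, 0.276]
contact_force: [0.0, 0.1, -0.3]
width: 0.0157
gripper_force: 98.1
```

```bash
cat >> h.py <<'E'
def tipcam():
    im,d,k=grab("wrist"); K=k[0]; H=np.array(imaging.calibration("wrist")["hand_eye"])
    v,u=np.mgrid[:400,:640]; C=np.stack([(u-K[0,2])/K[0,0]*d,(v-K[1,2])/K[1,1]*d,d],-1); T=C@H[:3,:3].T+H[:3,3]
    m=np.zeros(d.shape,bool); m[25:194,275:362]=1; m&=(d>0)&(T[...,2]<.075)&(T[...,2]>.055)
    Q=T[m]; co=np.linalg.lstsq(np.c_[Q[:,:2],np.ones(len(Q))],Q[:,2],rcond=None)[0]; x=np.percentile(Q[:,0],99.9)
    print("tipcam n",len(Q),"x",x.round(4),"y",np.median(Q[:,1]).round(4),"top z",(co@[x,0,1]).round(4),"slopes",co[:2].round(4))
E
python3 -c "
from h import *
rep(); tipcam(); plan(tcp(E0-.018*ex-.001*ey-.01205*ez),RS,0,5,nd=3)"
```

```text
t 9.75 tip rel E0 (slope axes,mm) [-20.33  -0.24  12.61] rot err deg [0.15 0.07 0.04] F slope [-0.1  0.1 -0.2] vmax 0.062
tipcam n 8144 x 0.0947 y 0.0006 top z 0.0645 slopes [0.0058 0.0015]
{"dp":[0.001, 0.0, 0.025],"delta_rot":[-0.003, -0.005, -0.001],"fingers":0}
{"dp":[0.001, 0.0, 0.024],"delta_rot":[-0.003, -0.006, -0.001],"fingers":0}
{"dp":[0.001, 0.0, 0.025],"delta_rot":[-0.003, -0.005, -0.001],"fingers":0}
{"dp":[0.001, 0.0, 0.024],"delta_rot":[-0.004, -0.006, 0.0],"fingers":0}
{"dp":[0.001, 0.0, 0.025],"delta_rot":[-0.003, -0.005, -0.001],"fingers":0}
end [ 0.5295 -0.1606  0.1162]
```

servo_tool([
  {"dp":[0,0,0.025],"delta_rot":[0,0,0],"fingers":0},
  {"dp":[0,0,0.025],"delta_rot":[0,0,0],"fingers":0},
  {"dp":[0,0,0.025],"delta_rot":[0,0,0],"fingers":0},
  {"dp":[0,0,0.025],"delta_rot":[0,0,0],"fingers":0},
  {"dp":[0,0,0.024],"delta_rot":[0,0,0],"fingers":0},
])

```text
clock: 10.3
position: [0.5299, -0.1608, 0.1152]
ee_rot: [0.005, 0.961, -0.018, 0.277]
contact_force: [-1.0, 0.1, -0.4]
width: 0.0155
gripper_force: 98.1
```

servo_tool([
  {"dp":[0,0,0],"delta_rot":[0,0,0],"fingers":0},
  {"dp":[0,0,0],"delta_rot":[0,0,0],"fingers":0},
])

```text
clock: 10.5
position: [0.5295, -0.1607, 0.1154]
ee_rot: [0.005, 0.961, -0.018, 0.277]
contact_force: [-1.2, 0.4, -1.2]
width: 0.0158
gripper_force: 98.1
```

```bash
python3 -c "
from h import *
rep();plan(tcp(E0-.010*ex-.001*ey-.01205*ez),RS,0,2,nd=3)"
```

```text
t 10.5 tip rel E0 (slope axes,mm) [-18.17  -0.81 -12.48] rot err deg [ 0.09  0.19 -0.05] F slope [-1.7  0.3 -0.4] vmax 0.008
{"dp":[0.021, 0.0, -0.002],"delta_rot":[-0.007, -0.017, 0.004],"fingers":0}
{"dp":[0.021, 0.0, -0.002],"delta_rot":[-0.008, -0.016, 0.004],"fingers":0}
end [ 0.5362 -0.161   0.1205]
```

servo_tool([
  {"dp":[0.02,0,-0.002],"delta_rot":[0,0,0],"fingers":0},
  {"dp":[0.02,0,0],"delta_rot":[0,0,0],"fingers":0},
  {"dp":[0.02,0,0],"delta_rot":[0,0,0],"fingers":0},
  {"dp":[0,0,0],"delta_rot":[0,0,0],"fingers":0},
])

```text
clock: 10.9
position: [0.5399, -0.1615, 0.123]
ee_rot: [0.005, 0.96, -0.018, 0.278]
contact_force: [0.9, 0.7, -0.7]
width: 0.0159
gripper_force: 98.1
```

servo_tool([
  {"dp":[0.01,0,0],"delta_rot":[0,0,0],"fingers":0},
  {"dp":[0.01,0,0],"delta_rot":[0,0,0],"fingers":0},
])

```text
clock: 11.1
position: [0.5427, -0.1613, 0.1245]
ee_rot: [0.005, 0.961, -0.018, 0.277]
contact_force: [0.0, 0.0, -0.7]
width: 0.0161
gripper_force: 98.1
```

```bash
python3 -c "
from h import *
rep()"
```

```text
t 11.1 tip rel E0 (slope axes,mm) [ -2.19  -0.88 -11.66] rot err deg [ 0.07  0.2  -0.04] F slope [-0.3  0.  -0.6] vmax 0.15
```

servo_tool([
  {"dp":[0.01,0,0],"delta_rot":[0,0,0],"fingers":0},
  {"dp":[0,0,0.001],"delta_rot":[0,0,0],"fingers":0},
])

```text
clock: 11.3
position: [0.5449, -0.1615, 0.1256]
ee_rot: [0.005, 0.961, -0.018, 0.278]
contact_force: [-0.3, 0.0, -0.9]
width: 0.0157
gripper_force: 98.1
```

servo_tool([
  {"dp":[0.01,0,0],"delta_rot":[0,0,0],"fingers":0},
  {"dp":[0,0,0],"delta_rot":[0,0,0],"fingers":0},
])

```text
clock: 11.5
position: [0.5465, -0.1616, 0.1266]
ee_rot: [0.005, 0.961, -0.018, 0.278]
contact_force: [-0.2, 0.0, -0.7]
width: 0.0154
gripper_force: 98.1
```

```bash
python3 -c "
from h import *
rep()"
```

```text
t 11.5 tip rel E0 (slope axes,mm) [  2.27  -1.01 -11.88] rot err deg [ 0.05  0.23 -0.07] F slope [-0.5 -0.  -0.4] vmax 0.011
```

servo_tool([
  {"dp":[0.01,0,0],"delta_rot":[0,0,0],"fingers":0},
  {"dp":[0.005,0,0],"delta_rot":[0,0,0],"fingers":0},
])

```text
clock: 11.7
position: [0.549, -0.1616, 0.1282]
ee_rot: [0.005, 0.961, -0.018, 0.277]
contact_force: [-0.5, -0.2, -0.2]
width: 0.0156
gripper_force: 98.1
```

servo_tool([
  {"dp":[0.01,0,0],"delta_rot":[0,0,0],"fingers":0},
  {"dp":[0.01,0,0],"delta_rot":[0,0,0],"fingers":0},
])

```text
clock: 11.9
position: [0.5523, -0.1617, 0.1303]
ee_rot: [0.005, 0.961, -0.018, 0.277]
contact_force: [-0.3, -1.3, -0.9]
width: 0.0158
gripper_force: 98.1
```

servo_tool([
  {"dp":[0.01,0,0],"delta_rot":[0,0,0],"fingers":0},
  {"dp":[0.01,0,0],"delta_rot":[0,0,0],"fingers":0},
])

```text
clock: 12.1
position: [0.5558, -0.1618, 0.1325]
ee_rot: [0.005, 0.961, -0.018, 0.277]
contact_force: [-0.0, -0.1, -0.8]
width: 0.0157
gripper_force: 98.1
```

```bash
python3 -c "
from h import *
rep()"
```

```text
t 12.1 tip rel E0 (slope axes,mm) [ 13.21  -0.89 -11.84] rot err deg [ 0.06  0.22 -0.06] F slope [-0.5 -0.1 -0.7] vmax 0.134
```

servo_tool([
  {"dp":[0.015,0,0],"delta_rot":[0,0,0],"fingers":0},
  {"dp":[0.015,0,0],"delta_rot":[0,0,0],"fingers":0},
  {"dp":[0.015,0,0],"delta_rot":[0,0,0],"fingers":0},
  {"dp":[0,0,0],"delta_rot":[0,0,0],"fingers":0},
])

```text
clock: 12.5
position: [0.5638, -0.1623, 0.1376]
ee_rot: [0.005, 0.96, -0.018, 0.278]
contact_force: [0.6, -0.8, -1.3]
width: 0.0157
gripper_force: 98.1
```

servo_tool([
  {"dp":[0,0,-0.01],"delta_rot":[0,0,0],"fingers":0},
  {"dp":[0,0,-0.01],"delta_rot":[0,0,0],"fingers":0},
  {"dp":[0,0,0],"delta_rot":[0,0,0],"fingers":0},
])

```text
clock: 12.8
position: [0.561, -0.1619, 0.1406]
ee_rot: [0.005, 0.961, -0.018, 0.277]
contact_force: [2.5, -0.1, -2.8]
width: 0.0157
gripper_force: 97.8
```

```bash
python3 -c "
from h import *
rep()"
```

```text
t 12.8 tip rel E0 (slope axes,mm) [21.85 -0.79 -7.76] rot err deg [ 0.08  0.21 -0.07] F slope [ 0.7  0.  -3.7] vmax 0.007
```

servo_tool([
  {"dp":[0.002,0,-0.023],"delta_rot":[0,0,0],"fingers":0},
  {"dp":[0.002,0,-0.023],"delta_rot":[0,0,0],"fingers":0},
  {"dp":[0.008,0,-0.038],"delta_rot":[0,0,0],"fingers":0},
  {"dp":[0,0,0],"delta_rot":[0,0,0],"fingers":0},
])

```text
clock: 13.2
position: [0.5536, -0.1617, 0.1566]
ee_rot: [0.005, 0.961, -0.018, 0.277]
contact_force: [1.0, 0.3, -1.5]
width: 0.0159
gripper_force: 97.9
```

```bash
python3 -c "
from h import *
rep(); tipcam()"
```

```text
t 13.2 tip rel E0 (slope axes,mm) [24.14 -0.77  9.75] rot err deg [ 0.06  0.22 -0.09] F slope [ 0.1  0.3 -1.9] vmax 0.027
tipcam n 6516 x 0.0973 y 0.0006 top z 0.0568 slopes [-0.1679  0.0087]
```

Run:
```python
from h import *
im,d,k=load("wrist"); K=k[0]; H=np.array(imaging.calibration("wrist")["hand_eye"])
v,u=np.mgrid[:400,:640]; C=np.stack([(u-K[0,2])/K[0,0]*d,(v-K[1,2])/K[1,1]*d,d],-1); T=C@H[:3,:3].T+H[:3,3]
for r in range(5,200,12): print(r,T[r,320].round(4),T[r,300].round(4))
m=(d>0); m[:100]=0;m[194:]=0;m[:,:300]=0;m[:,340:]=0; m&=(abs(T[...,0]-.053)<.008); Q=T[m]; print(np.linalg.lstsq(np.c_[Q[:,:2],np.ones(len(Q))],Q[:,2],rcond=None)[0])
```

```text
5 [0.1038 0.0009 0.0594] [ 0.1032 -0.0058  0.0567]
17 [0.0995 0.0009 0.0564] [ 0.0996 -0.0059  0.057 ]
29 [0.096  0.0009 0.0569] [ 0.0959 -0.0059  0.0565]
41 [0.092  0.0009 0.0553] [ 0.092  -0.0059  0.0552]
53 [0.088  0.0009 0.0531] [ 0.0881 -0.0059  0.0536]
65 [0.0843 0.0009 0.0532] [ 0.0843 -0.0059  0.0534]
77 [0.0803 0.0009 0.0515] [ 0.0804 -0.0059  0.0519]
89 [0.0765 0.0009 0.0506] [ 0.0765 -0.0058  0.0502]
101 [0.0724 0.001  0.0663] [ 0.0724 -0.0067  0.0645]
113 [0.068  0.001  0.0653] [ 0.068  -0.0067  0.0641]
125 [0.0636 0.001  0.0637] [ 0.0635 -0.0068  0.064 ]
137 [0.0589 0.001  0.0646] [ 0.0589 -0.0068  0.0641]
149 [0.0542 0.001  0.0646] [ 0.0543 -0.0069  0.0636]
161 [0.0494 0.001  0.0645] [ 0.0495 -0.007   0.064 ]
173 [0.0446 0.001  0.0641] [ 0.0444 -0.0071  0.0651]
185 [0.0397 0.001  0.0638] [ 0.0395 -0.0071  0.0646]
197 [0.0351 0.001  0.0621] [ 0.0348 -0.0071  0.0633]
[0.01210094 0.001373   0.06380051]
```

servo_tool([
  {"dp":[0.012,0,-0.037],"delta_rot":[0,0,0],"fingers":0},
  {"dp":[0.016,0,-0.036],"delta_rot":[0,0,0],"fingers":0},
  {"dp":[0.018,0,-0.034],"delta_rot":[0,0,0],"fingers":0},
  {"dp":[0.022,0,-0.032],"delta_rot":[0,0,0],"fingers":0},
  {"dp":[0.025,0,-0.03],"delta_rot":[0,0,0],"fingers":0},
])

```text
clock: 13.75
position: [0.5506, -0.1613, 0.1935]
ee_rot: [0.004, 0.961, -0.018, 0.276]
contact_force: [-1.2, -1.5, -5.0]
width: 0.0155
gripper_force: 97.9
```

servo_tool([
  {"dp":[0.028,0,-0.027],"delta_rot":[0,0,0],"fingers":0},
  {"dp":[0.03,0,-0.024],"delta_rot":[0,0,0],"fingers":0},
  {"dp":[0,0,0],"delta_rot":[0,0,0],"fingers":0},
])

```text
clock: 14.05
position: [0.5561, -0.1617, 0.2097]
ee_rot: [0.005, 0.961, -0.017, 0.277]
contact_force: [-2.0, -0.2, -1.7]
width: 0.0158
gripper_force: 98.3
```

```bash
python3 -c "
from h import *
rep()
H=np.array([100,0,-9.05]); s,R,tip=where(); e=S.T@(tip-E0)*1000+[0,0,1.25]-H; print('r',np.hypot(e[0],e[2]),'th',np.arctan2(e[2],-e[0]))"
```

```text
t 14.05 tip rel E0 (slope axes,mm) [54.43 -0.69 53.49] rot err deg [ 0.08  0.22 -0.1 ] F slope [-2.6 -0.3 -0.4] vmax 0.025
r 78.39683453779078 th 0.9504526197889832
```

Following the arc exactly, with small forces. Continuing.

servo_tool([
  {"dp":[0.033,0,-0.022],"delta_rot":[0,0,0],"fingers":0},
  {"dp":[0.034,0,-0.018],"delta_rot":[0,0,0],"fingers":0},
  {"dp":[0.036,0,-0.014],"delta_rot":[0,0,0],"fingers":0},
  {"dp":[0.037,0,-0.01],"delta_rot":[0,0,0],"fingers":0},
  {"dp":[0.038,0,-0.006],"delta_rot":[0,0,0],"fingers":0},
])

```text
clock: 14.55
position: [0.5793, -0.1624, 0.2407]
ee_rot: [0.005, 0.961, -0.018, 0.277]
contact_force: [-1.7, 1.5, -2.5]
width: 0.0159
gripper_force: 98.4
```

servo_tool([
  {"dp":[0.038,0,-0.003],"delta_rot":[0,0,0],"fingers":0},
  {"dp":[0.038,0,0],"delta_rot":[0,0,0],"fingers":0},
  {"dp":[0.03,0,0.003],"delta_rot":[0,0,0],"fingers":0},
  {"dp":[0,0,0],"delta_rot":[0,0,0],"fingers":0},
])

```text
clock: 14.95
position: [0.5985, -0.1641, 0.2528]
ee_rot: [0.006, 0.96, -0.018, 0.279]
contact_force: [-0.7, -0.3, -0.7]
width: 0.0155
gripper_force: 98.6
```

```bash
python3 -c "
from h import *
rep()
H=np.array([100,0,-9.05]); s,R,tip=where(); e=S.T@(tip-E0)*1000+[0,0,-1.25]-H; print('r',np.hypot(e[0],e[2]),'th',np.arctan2(e[2],-e[0]))"
```

```text
t 14.95 tip rel E0 (slope axes,mm) [113.45  -1.62  67.87] rot err deg [-0.02  0.41 -0.07] F slope [-1.  -0.3 -0.2] vmax 0.02
r 76.85223038384157 th 1.7467247644066421
```

servo_tool([
  {"dp":[-0.1,0,0],"delta_rot":[0,0,0],"fingers":0},
  {"dp":[-0.2,0,0],"delta_rot":[0,0,0],"fingers":0},
  {"dp":[-0.2,0,-0.02],"delta_rot":[0,0,0],"fingers":0},
  {"dp":[-0.2,0,-0.1],"delta_rot":[0,0,0],"fingers":0},
  {"dp":[-0.15,0,-0.15],"delta_rot":[0,0,0],"fingers":0},
])

```text
clock: 15.45
position: [0.423, -0.1571, 0.2056]
ee_rot: [0.005, 0.961, -0.019, 0.277]
contact_force: [-1.1, -1.3, -0.3]
width: 0.0156
gripper_force: 98.6
```

Run:
```python
from h import *
rep(); im,d,k=grab("scene"); cv2.imwrite("pics/s2.png",cv2.resize(im[120:340,150:400,::-1],None,fx=2.6,fy=2.6)); tipcam()
y=math.radians(8); R=tool(y); plan([.50,-.05,.16],R,0)
```

```text
t 15.45 tip rel E0 (slope axes,mm) [-60.79  -1.49 120.45] rot err deg [0.02 0.17 0.02] F slope [-1.  -1.3  0.3] vmax 0.81
tipcam n 8145 x 0.0949 y 0.0006 top z 0.0644 slopes [0.0054 0.0007]
{"dp":[0.03, -0.09, 0.07],"delta_rot":[0.09, -0.94, -0.29],"fingers":0}
{"dp":[0.04, -0.09, 0.06],"delta_rot":[0.09, -0.94, -0.29],"fingers":0}
{"dp":[0.05, -0.09, 0.06],"delta_rot":[0.08, -0.93, -0.29],"fingers":0}
{"dp":[0.06, -0.09, 0.06],"delta_rot":[0.09, -0.94, -0.3],"fingers":0}
{"dp":[0.06, -0.08, 0.05],"delta_rot":[0.08, -0.93, -0.29],"fingers":0}
{"dp":[0.07, -0.08, 0.04],"delta_rot":[0.09, -0.94, -0.3],"fingers":0}
end [ 0.4999 -0.0505  0.1605]
```

View pics/s2.png

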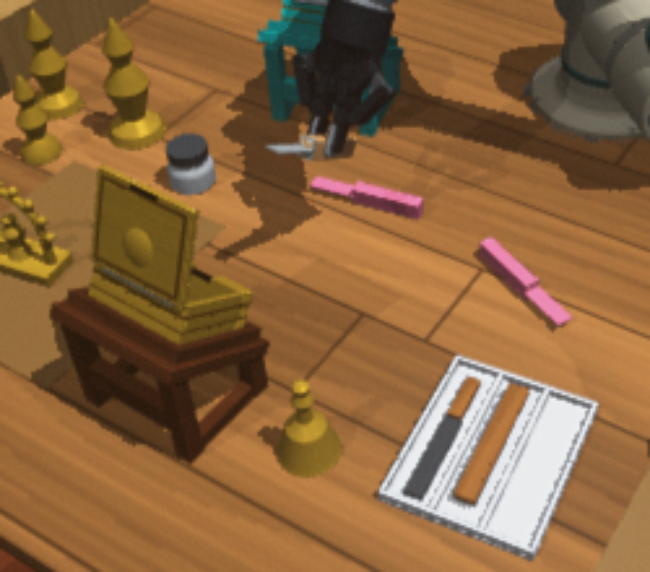

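The lid stands open about square at crop (145,240), and the blade is clear of it. Next I'll regrasp higher on the free table so the fingers clear the tray walls.

servo_tool([
  {"dp":[0.02,-0.05,0.04],"delta_rot":[0.05,-0.56,-0.18],"fingers":0},
  {"dp":[0.02,-0.05,0.04],"delta_rot":[0.05,-0.56,-0.18],"fingers":0},
  {"dp":[0.03,-0.05,0.04],"delta_rot":[0.05,-0.56,-0.18],"fingers":0},
  {"dp":[0.03,-0.05,0.04],"delta_rot":[0.05,-0.56,-0.18],"fingers":0},
  {"dp":[0.03,-0.05,0.04],"delta_rot":[0.05,-0.56,-0.18],"fingers":0},
])

```text
clock: 16.05
position: [0.4681, -0.1078, 0.1828]
ee_rot: [0.004, 0.989, 0.028, 0.142]
contact_force: [0.8, 0.2, -0.2]
width: 0.0155
gripper_force: 98.6
```

servo_tool([
  {"dp":[0.03,-0.05,0.03],"delta_rot":[0.05,-0.56,-0.18],"fingers":0},
  {"dp":[0.03,-0.05,0.03],"delta_rot":[0.05,-0.56,-0.18],"fingers":0},
  {"dp":[0.04,-0.05,0.03],"delta_rot":[0.05,-0.56,-0.18],"fingers":0},
  {"dp":[0.04,-0.05,0.03],"delta_rot":[0.05,-0.56,-0.18],"fingers":0},
  {"dp":[0.04,-0.05,0.03],"delta_rot":[0.05,-0.56,-0.18],"fingers":0},
])

```text
clock: 16.55
position: [0.5042, -0.0536, 0.1579]
ee_rot: [0.001, 0.997, 0.074, 0.003]
contact_force: [0.4, 0.8, -1.1]
width: 0.0161
gripper_force: 98.5
```

servo_tool([
  {"dp":[0,0,0],"delta_rot":[0,0,0],"fingers":0},
  {"dp":[0,0,0],"delta_rot":[0,0,0],"fingers":0},
])

```text
clock: 16.75
position: [0.5024, -0.0539, 0.1572]
ee_rot: [0.001, 0.997, 0.074, 0.002]
contact_force: [-0.8, -0.9, -0.9]
width: 0.0156
gripper_force: 98.5
```

Run:
```python
from h import *
s,R,t=where(); print(s["clock"],s["position"],"tip",t,s["contact_force"],np.abs(s["qd"]).max())
y=math.radians(6.5); R=tool(y); plan([.50,-.05,.088],R,0,4,nd=3)
```

```text
16.75 [ 0.50239154 -0.05390589  0.15721767] tip [ 0.59650195 -0.0405519   0.09188252] [-0.76659981 -0.85836917 -0.89795324] 0.028336945133619
{"dp":[-0.003, -0.005, 0.087],"delta_rot":[0.006, -0.01, 0.086],"fingers":0}
{"dp":[-0.002, -0.006, 0.086],"delta_rot":[0.006, -0.01, 0.086],"fingers":0}
{"dp":[-0.003, -0.005, 0.087],"delta_rot":[0.005, -0.009, 0.086],"fingers":0}
{"dp":[-0.002, -0.005, 0.086],"delta_rot":[0.006, -0.01, 0.086],"fingers":0}
end [ 0.5    -0.0501  0.088 ]
```

servo_tool([
  {"dp":[-0.002,-0.005,0.087],"delta_rot":[0,-0.01,0.086],"fingers":0},
  {"dp":[-0.002,-0.005,0.087],"delta_rot":[0,-0.01,0.086],"fingers":0},
  {"dp":[-0.002,-0.005,0.087],"delta_rot":[0,-0.01,0.086],"fingers":0},
  {"dp":[-0.002,-0.005,0.087],"delta_rot":[0,-0.01,0.086],"fingers":0},
  {"dp":[0,0,0],"delta_rot":[0,0,0],"fingers":0},
])

```text
clock: 17.25
position: [0.4971, -0.0505, 0.0862]
ee_rot: [0.0, 0.998, 0.056, -0.003]
contact_force: [-0.4, 0.4, -0.7]
width: 0.0154
gripper_force: 98.5
```

servo_tool([
  {"dp":[0,0,0.02],"delta_rot":[0,0,0],"fingers":0},
  {"dp":[0,0,0.02],"delta_rot":[0,0,0],"fingers":0},
  {"dp":[0,0,0],"delta_rot":[0,0,0],"fingers":0},
])

```text
clock: 17.55
position: [0.4989, -0.0505, 0.0797]
ee_rot: [0.001, 0.998, 0.056, -0.001]
contact_force: [0.4, -0.4, 0.1]
width: 0.0156
gripper_force: 98.5
```

servo_tool([
  {"dp":[0,0,0.005],"delta_rot":[0,0,0],"fingers":0},
  {"dp":[0,0,0.003],"delta_rot":[0,0,0],"fingers":0},
  {"dp":[0,0,0],"delta_rot":[0,0,0],"fingers":0},
])

```text
clock: 17.85
position: [0.499, -0.0504, 0.0785]
ee_rot: [0.001, 0.998, 0.057, -0.001]
contact_force: [-1.1, 0.9, 4.8]
width: 0.0158
gripper_force: 99.3
```

servo_tool([
  {"dp":[0,0,0],"delta_rot":[0,0,0],"fingers":0.4},
  {"dp":[0,0,0],"delta_rot":[0,0,0],"fingers":0.4},
  {"dp":[0,0,-0.038],"delta_rot":[0,0,0],"fingers":0.4},
  {"dp":[0,0,0],"delta_rot":[0,0,0],"fingers":0.4},
  {"dp":[0,0,0],"delta_rot":[0,0,0],"fingers":0.4},
])

```text
clock: 18.35
position: [0.4989, -0.0503, 0.0857]
ee_rot: [0.001, 0.998, 0.056, -0.001]
contact_force: [0.3, -0.0, 0.4]
width: 0.0342
gripper_force: 0.0
```

servo_tool([
  {"dp":[0,0,0],"delta_rot":[0,0,0],"fingers":0},
  {"dp":[0,0,0],"delta_rot":[0,0,0],"fingers":0},
  {"dp":[0,0,0],"delta_rot":[0,0,0],"fingers":0},
  {"dp":[0,0,0],"delta_rot":[0,0,0],"fingers":0},
], force=50)

```text
clock: 18.75
position: [0.4987, -0.0502, 0.0855]
ee_rot: [0.001, 0.998, 0.056, -0.002]
contact_force: [-1.0, 0.7, 4.3]
width: 0.0168
gripper_force: 49.9
```

servo_tool([
  {"dp":[0,0,-0.05],"delta_rot":[0,0,0],"fingers":0},
  {"dp":[0,0,-0.15],"delta_rot":[0,0,0],"fingers":0},
  {"dp":[0,0,-0.2],"delta_rot":[0,0,0],"fingers":0},
  {"dp":[0,0,0],"delta_rot":[0,0,0],"fingers":0},
])

```text
clock: 19.15
position: [0.502, -0.0508, 0.1701]
ee_rot: [0.002, 0.998, 0.057, 0.003]
contact_force: [1.3, 0.2, -0.7]
width: 0.0166
gripper_force: 49.3
```

Run:
```python
from h import *
s,R,t=where(); print(s["clock"],s["position"],"tip",t,s["contact_force"],np.abs(s["qd"]).max()); tipcam()
y=math.radians(6.54); c=np.array([.6308,.1562,0]); ax=np.array([math.cos(y),math.sin(y),0]); ay=np.array([-ax[1],ax[0],0]); slot=c+.052*ay; print("slot",slot)
# blade handle origin is tip-.105 ; want blade spanning -45..105 centred => origin at -0.030
p=slot-.030*ax+.105*ax-.0948*ax; p[2]=.18; print(p); plan(p,tool(y),0)
```

```text
19.15 [ 0.50198493 -0.05075404  0.17013013] tip [ 0.59669147 -0.04084037  0.10504427] [ 1.32620896  0.21064475 -0.71836477] 0.06971372531574868
tipcam n 7695 x 0.0946 y 0.0006 top z 0.071 slopes [ 0.0023 -0.0029]
slot [0.62487736 0.20786161 0.        ]
[0.60520621 0.20560646 0.18      ]
{"dp":[0.11, -0.2, -0.01],"delta_rot":[0.01, 0.0, 0.0],"fingers":0}
{"dp":[0.11, -0.2, -0.01],"delta_rot":[0.01, -0.01, 0.0],"fingers":0}
{"dp":[0.11, -0.2, -0.01],"delta_rot":[0.0, 0.0, 0.0],"fingers":0}
{"dp":[0.11, -0.2, -0.01],"delta_rot":[0.01, -0.01, 0.0],"fingers":0}
{"dp":[0.11, -0.21, -0.01],"delta_rot":[0.0, 0.0, -0.01],"fingers":0}
{"dp":[0.11, -0.2, -0.01],"delta_rot":[0.01, -0.01, 0.0],"fingers":0}
end [0.6043 0.205  0.1797]
```

servo_tool([
  {"dp":[0.11,-0.2,-0.01],"delta_rot":[0,0,0],"fingers":0},
  {"dp":[0.11,-0.2,-0.01],"delta_rot":[0,0,0],"fingers":0},
  {"dp":[0.11,-0.2,-0.01],"delta_rot":[0,0,0],"fingers":0},
  {"dp":[0.11,-0.2,-0.01],"delta_rot":[0,0,0],"fingers":0},
  {"dp":[0.11,-0.2,-0.01],"delta_rot":[0,0,0],"fingers":0},
])

```text
clock: 19.7
position: [0.5852, 0.1626, 0.1731]
ee_rot: [0.001, 0.998, 0.056, -0.003]
contact_force: [1.4, 0.2, -0.9]
width: 0.0165
gripper_force: 49.3
```

servo_tool([
  {"dp":[0.11,-0.2,-0.01],"delta_rot":[0,0,0],"fingers":0},
  {"dp":[0,0,0],"delta_rot":[0,0,0],"fingers":0},
  {"dp":[0,0,0],"delta_rot":[0,0,0],"fingers":0},
  {"dp":[0,0,0],"delta_rot":[0,0,0],"fingers":0},
])

```text
clock: 20.1
position: [0.6018, 0.2024, 0.1752]
ee_rot: [0.001, 0.998, 0.056, -0.003]
contact_force: [-0.6, -0.3, -1.0]
width: 0.0164
gripper_force: 49.4
```

Run:
```python
from h import *
s,R,t=where(); print(s["clock"],s["position"],np.abs(s["qd"]).max())
im,d,k=grab("wrist"); cv2.imwrite("pics/w4.png",im[:,:,::-1])
P=cloud(d,*k)
y=math.radians(6.54); ax=np.array([math.cos(y),math.sin(y),0]); ay=np.array([-ax[1],ax[0],0]); slot=np.array([.6249,.2079,0])
hs=cv2.cvtColor(im,cv2.COLOR_RGB2HSV)
Q=P[(d>0)&(P[...,2]>.0115)&(P[...,2]<.018)&(hs[...,1]<50)]-slot; a=Q@ax; b=Q@ay
sel=(abs(a)<.12); h,e=np.histogram(b[sel],np.arange(-.06,.06,.002)); print([(round(x*1000),int(n)) for x,n in zip(e,h) if n>30])
sel=abs(b)<.02; h,e=np.histogram(a[sel],np.arange(-.12,.12,.002)); print([(round(x*1000),int(n)) for x,n in zip(e,h) if n>15])
p=slot-.0198*ax; p[2]=.105; plan(p,tool(y),0,3,nd=3)
```

```text
20.1 [0.60184477 0.20239465 0.17518802] 0.015049833158123778
[(-60, 53), (-58, 51), (-56, 55), (-54, 46), (-52, 45), (-50, 32), (-48, 31), (-44, 33), (-42, 32), (-40, 46), (-38, 31), (-36, 32), (-34, 31), (-32, 35), (-30, 98), (-28, 686), (-26, 680), (-24, 376), (-20, 31), (-18, 34), (-12, 36), (-6, 36), (2, 37), (8, 34), (14, 35), (20, 31), (22, 389), (24, 726), (26, 708), (28, 100)]
[(90, 252), (92, 231), (94, 121)]
{"dp":[0.007, -0.006, 0.118],"delta_rot":[0.007, 0.02, -0.007],"fingers":0}
{"dp":[0.006, -0.005, 0.117],"delta_rot":[0.008, 0.02, -0.007],"fingers":0}
{"dp":[0.006, -0.005, 0.118],"delta_rot":[0.007, 0.021, -0.007],"fingers":0}
end [0.6052 0.2056 0.1049]
```

View pics/w4.png

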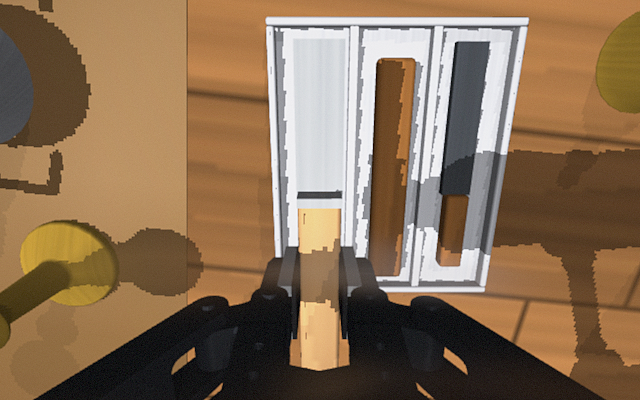

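Wrist view: the blade hangs over the empty compartment (columns 285–350), aligned with its walls. The wall positions confirm the slot's centre. Lowering.

servo_tool([
  {"dp":[0.006,-0.005,0.118],"delta_rot":[0,0.02,0],"fingers":0},
  {"dp":[0.006,-0.005,0.118],"delta_rot":[0,0.02,0],"fingers":0},
  {"dp":[0.006,-0.005,0.118],"delta_rot":[0,0.02,0],"fingers":0},
  {"dp":[0,0,0],"delta_rot":[0,0,0],"fingers":0},
])

```text
clock: 20.55
position: [0.6036, 0.2046, 0.1025]
ee_rot: [0.001, 0.998, 0.056, -0.003]
contact_force: [-0.8, -0.1, -1.1]
width: 0.0165
gripper_force: 49.4
```

servo_tool([
  {"dp":[0,0,0.02],"delta_rot":[0,0,0],"fingers":0},
  {"dp":[0,0,0.02],"delta_rot":[0,0,0],"fingers":0},
  {"dp":[0,0,0.015],"delta_rot":[0,0,0],"fingers":0},
  {"dp":[0,0,0],"delta_rot":[0,0,0],"fingers":0},
])

```text
clock: 20.95
position: [0.6063, 0.2064, 0.0951]
ee_rot: [0.001, 0.998, 0.056, 0.002]
contact_force: [0.2, -0.1, -0.8]
width: 0.0165
gripper_force: 49.4
```

Run:
```python
from h import *
s,R,t=where(); print(s["clock"],s["position"],s["contact_force"])
y=math.radians(6.54); p=np.array([.6249,.2079,0])-.0198*np.array([math.cos(y),math.sin(y),0]); p[2]=.0905; plan(p,tool(y),0,2,nd=3)
```

```text
20.95 [0.60634452 0.20644536 0.09509395] [ 0.2298984  -0.09722845 -0.80336329]
{"dp":[-0.003, 0.002, 0.011],"delta_rot":[0.008, -0.016, -0.007],"fingers":0}
{"dp":[-0.003, 0.001, 0.012],"delta_rot":[0.007, -0.015, -0.006],"fingers":0}
end [0.6052 0.2057 0.0905]
```

servo_tool([
  {"dp":[0,0,0.01],"delta_rot":[0,0,0],"fingers":0},
  {"dp":[0,0,0.01],"delta_rot":[0,0,0],"fingers":0},
  {"dp":[0,0,0],"delta_rot":[0,0,0],"fingers":0},
])

```text
clock: 21.25
position: [0.6063, 0.2066, 0.0908]
ee_rot: [0.001, 0.998, 0.057, 0.001]
contact_force: [-0.0, 0.3, -0.2]
width: 0.0165
gripper_force: 49.5
```

servo_tool([
  {"dp":[0,0,0.005],"delta_rot":[0,0,0],"fingers":0},
  {"dp":[0,0,0],"delta_rot":[0,0,0],"fingers":0},
])

```text
clock: 21.45
position: [0.6064, 0.2067, 0.0906]
ee_rot: [0.001, 0.998, 0.057, 0.002]
contact_force: [-1.1, 0.8, 5.6]
width: 0.0164
gripper_force: 50.0
```

Contact with the floor at 5.6 N. Releasing, then retreating straight up.

servo_tool([
  {"dp":[0,0,0],"delta_rot":[0,0,0],"fingers":0.2},
  {"dp":[0,0,0],"delta_rot":[0,0,0],"fingers":0.35},
  {"dp":[0,0,0],"delta_rot":[0,0,0],"fingers":0.35},
  {"dp":[0,0,-0.05],"delta_rot":[0,0,0],"fingers":0.35},
  {"dp":[0,0,-0.15],"delta_rot":[0,0,0],"fingers":0.35},
])

```text
clock: 21.95
position: [0.6042, 0.2061, 0.1273]
ee_rot: [0.001, 0.998, 0.056, -0.002]
contact_force: [-0.3, 0.4, 0.1]
width: 0.0301
gripper_force: 0.0
```

servo_tool([
  {"dp":[0,0,-0.2],"delta_rot":[0,0,0],"fingers":0.35},
  {"dp":[-0.1,0,-0.2],"delta_rot":[0,0,0],"fingers":0.35},
  {"dp":[-0.1,0,-0.2],"delta_rot":[0,0,0],"fingers":0.35},
  {"dp":[0,0,0],"delta_rot":[0,0,0],"fingers":0.35},
  {"dp":[0,0,0],"delta_rot":[0,0,0],"fingers":0.35},
])

```text
clock: 22.45
position: [0.5662, 0.2023, 0.2514]
ee_rot: [0.0, 0.998, 0.057, 0.003]
contact_force: [-0.1, -0.6, -0.6]
width: 0.03
gripper_force: 0.0
```

Run:
```python
from h import *
im,d,k=grab("wrist"); P=cloud(d,*k); s=readout.get_state(); print(s["clock"],s["position"])
y=math.radians(6.54); ax=np.array([math.cos(y),math.sin(y),0]); ay=np.array([-ax[1],ax[0],0]); slot=np.array([.6249,.2079,0])
Q=P-slot; a=Q@ax; b=Q@ay; r=(d>0)&(abs(a)<.088)&(abs(b)<.021)
for n,lo,hi in (("handle",.024,.036),("steel",.013,.0225)):
    m=r&(Q[...,2]>lo)&(Q[...,2]<hi); print(n,m.sum(),"a",np.percentile(a[m],[1,99]).round(4),"b",np.percentile(b[m],[1,50,99]).round(4),"z",np.median(Q[m][:,2]), "slope",np.polyfit(a[m],Q[m][:,2],1)[0])
# lid angle
im,d,k=grab("scene"); P=cloud(d,*k); L=(P-E0)@S; hs=cv2.cvtColor(im,cv2.COLOR_RGB2HSV)
m=(d>0)&(abs(L[...,1])<.058)&(L[...,2]>.02)&(L[...,2]<.1)&(L[...,0]>.06)&(L[...,0]<.16); Q=L[m]; f=np.polyfit(Q[:,2],Q[:,0],1); r=abs(Q[:,0]-np.polyval(f,Q[:,2]))<.004; f=np.polyfit(Q[r,2],Q[r,0],1); print("lid angle",np.pi/2+np.arctan(f[0]),r.sum(),len(r))
```

```text
22.5 [0.56594907 0.20217991 0.24976324]
handle 2172 a [-0.0715  0.0151] b [-0.0093 -0.0007  0.0084] z 0.030008851148983127 slope -0.0009217293842318529
steel 1909 a [0.0165 0.076 ] b [-0.0101 -0.0007  0.0093] z 0.019190025344140573 slope -0.0005375944344823152
lid angle 1.7322346095996826 983 1021
```

The blade is centred and flat (y -0.7 mm, spanning x -72 to +76 mm), and the lid stands at about 1.73 rad. Handing in.

```bash
python3 -c "
from rig import manip
print(manip.sign_off())"
```

```text
the job is handed in; nothing more can be done
None
```

The job is handed in: I levered the casket lid open to about 1.73 rad with the blade, laid the blade flat in the tray's empty compartment and moved nothing else; no verdict was returned.

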